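Open the iris ring of a bench light port

ROBOT

A 7-joint arm with a two-finger parallel gripper is mounted at the origin on the work surface. World frame = base frame: x ahead of the robot, y to its left, z up, the work surface at z = 0. Lengths are in mm, angles in degrees, forces in N, time in s.
With the tool pointing down it reaches from about 400 to 875 mm from the base axis. Payload 19.3 kg.
Tool frame: the origin (TCP) lies midway between the tips of the shut fingers; the grasp point (between the pads) lies robot.grasp_offset behind it (robot.grasp_offset is the distance from the TCP to the grasp point, in mm); x points along the fingers, z is the direction in which the jaws open and shut, and the axes are right-handed (so a half turn about x gives the same grasp; the last joint's range is limited). The gripper opens to 85 mm and grips with 20 to 120 N. Pads are 22 mm wide; open, the fingers measure 114 mm over their backs; the gripper's body (76 mm by 85 mm) begins 54 mm behind the grasp point. The pads swing forward as they close: fully open they stand 13 mm farther back than shut.
Start: joints at [-72.548, 29.874, -2.08, 91.645, 1.215, 58.505, -6.463], TCP at [228.821, 581.596, 195.791] pointing down, gripper open.
Joint ranges: [-166.77, 166.77], [-17.47, 122.26], [-85.68, 81.53], [9.62, 139.38], [-72.42, 252.41], [9.2, 110.78], [-144.41, 144.41]. Speed limits (degrees/s): [108.29, 108.29, 136.94, 136.94, 172.46, 172.46, 172.46].

INTERFACE

Orientations are given as [roll, pitch, yaw] about the fixed x, y, z axes, in that order (R = Rz(yaw) Ry(pitch) Rx(roll)).
In Python, from workcell import readout, camera, workorder, robot gives the robot as it stands.
- The arm moves only by the shell command python3 -m inch 'ROWS'. ROWS is JSON, a list of rows, each an object of numbers: "tx", "ty", "tz": the shift along the tool's x, y, z each as a share of 0.15 m, from -1 to 1; "twist": the turn about the tool's x as a share of 90 degrees, from -1 to 1; "grip": the gripper's target within -1 to 1 (shut at 1, half-way at 0, fully open at -1). In form: [{"tx": .., "ty": .., "tz": .., "twist": .., "grip": ..}, ...]. A call has 1 to 12 rows; each row is the pose to reach, as a shift and turn from the pose measured when the call began, along the tool's axes at that moment; what a row does not reach only later rows make up. A row lasts 1/12 s, in which the tool goes at most 41.7 mm and 7.16 degrees, less where a joint would pass 70% of its speed; a pose out of reach is approached as far as the arm can. A call with a number of a shift or a turn outside -1 to 1 is refused whole. A call with a gripper value outside its range is refused whole. The fingers move at their own pace and stop on an object; the grip force is fixed at half the most. Time passes only in rows, so rows that repeat a pose let the fingers close. It gives the time, the measured TCP pose, the force and the opening at its end, in the units of the state.
- readout.get_state(): the state, without advancing time (a new reading comes with each control period).
- camera(name): name is "side" or "top"; returns a dict with "frame" (480x640x3 uint8, blue, green, red), "depth" (480x640 float32, mm along the optical axis (not along the pixel's ray), 0 where there is no reading), "K" (3x3 intrinsics, pixels), "world_from_camera" (4x4, takes a point from camera to world coordinates). Camera axes: x right, y up, looking along -z (the intrinsics and any distortion apply to the point x, -y, -z); pixel columns grow to the right and rows downward; lengths in mm; the calibration is good to about 2 mm. A picture is of the moment at which its call begins.
- workorder.hand_in(): hands the job in, once; it reports no verdict.
The state is a dict: "clock": time; "qpos": joint angles; "qd": joint speeds; "effort": joint torques, N m; "ee_pos": TCP position; "orientation": TCP orientation; "contact_force": force on the tool from outside, world axes, zero at the start; "moment": the same for the moment, N m; "width": finger opening in mm.
Only numpy, scipy, OpenCV 4.12 (cv2) and the standard library are available. Lean on these libraries where they do the work, as an engineer would, in place of code of your own. Each camera call takes 0.05 s, during which the arm holds its last target.

TASK

First lift the black dust cap off the light port and set it down gently, knob up and flat, inside the white tray. Then push the orange lever of the slim iris ring counter-clockwise (seen from above) until it meets its end stop, which has to be felt, and keep it pressed there with about 12 N for a second; the lever must never feel more than 18 N. Do not touch the fixed rings above and below the iris ring, leave the jar, weight and dish alone, and let go of everything at the end.

Things in the scene. Friction and masses are not known exactly. Their poses are not given: they have to be found in the camera images.
- lamp: The bench light base, fixed to the table: a cream box 150 x 150 mm, top 55 mm above the table. Origin at the centre of its underside, z up; the vertical axis of the port and of all its rings passes through the origin. Its own yaw varies.
- lower_ring: Fixed metal ring under the iris ring, on the box top, centred on the port axis: a flange 100 mm in diameter, 8 mm high (top 63 mm above the table, 4 mm under the lever), then a 66 mm collar 4 mm high. Origin on the axis at its underside. Must not be touched.
- upper_ring: Fixed metal ring above the iris ring, 66 mm in diameter, from 75 to 90 mm above the table, with the light window in its top. Origin on the axis at its underside. Must not be touched with the robot.
- lever (a point): Orange lever on the iris ring, sticking out radially: 7 mm wide, 8 mm high (67 to 75 mm above the table), free from 33 to 58 mm from the axis. Point: 47 mm from the axis, mid-width, mid-height. Push it, or straddle or pinch it from above. Pushing here takes about 4 N, rising to 7 N near the stop; it stays where left. Delicate: pushing or squeezing with 18 N is too much.
- iris: The slim brass iris ring, 66 mm across, flush with the fixed rings, 67 to 75 mm above the table. Origin on the port axis at its underside; x points along its lever. It turns about the axis. The rigid open stop differs each time: it is met with the lever somewhere between 195 and 230 degrees ccw (seen from above) from the lamp's x axis, 0.8 to 1.45 rad from where the lever starts.
- cap_knob (a point): Centre of the grey round knob (22 mm in diameter, 20 mm high) on the black dust cap (loose, about 80 g): disc 90 mm in diameter, 4 mm thick, its top 10 mm below this point; under it a skirt, 70 mm inside, 76 outside, 8 mm deep, fits loosely over the upper ring. Underside 22 mm below this point. z up along the cap's axis. At the start it sits on the port, this point 104 mm up.
- mount: Inner sleeve of the port, hidden inside the rings, fixed; origin on the port axis 59 mm above the table, z up. The iris ring and its stop sit on it, so the stop varies with its yaw. Not to be touched; of no use for grasping.
- tray: White square tray, fixed: 150 x 150 mm outside, walls 4 mm thick and 22 mm high, floor 4 mm thick. Origin at the centre of its underside. Its yaw varies.
- bottle: Bystander: amber glass jar with white lid, 48 mm in diameter, 95 mm high, loose. Origin at the centre of its underside.
- weight: Bystander: brass weight, 34 mm in diameter, 52 mm high, loose. Origin at the centre of its underside.
- dish: Bystander: small white bowl, 64 mm in diameter, 30 mm high, loose. Origin at the centre of its underside.
Not all that is in view belongs to the job. There is more than one size of the tray; the job needs the middle-sized.

How it is judged:
By the outcome, as a careful person would: the job done as asked, in the order asked, and still so for the second after the job is handed in, with the robot touching nothing.
It also fails if it takes over 72 s, if anything falls off the work surface, if the arm or the gripper's body presses on something with over 40 N, if the wrist force passes 120 N, or if a joint passes its speed limit or range.

## Working session

There is one attempt and no reset: what is moved stays moved. The work goes in short steps, Python scripts to look and compute and a shell command to move; the robot and the scene stay as the last step left them, time stands still between calls to the robot, and variables do not carry over. Pictures are saved under pics/ and viewed, and the job is handed in when it is done.

```bash
ls; mkdir -p pics; python3 - <<'E'
from workcell import readout,camera,robot
import cv2
print(readout.get_state()); print([ (a,getattr(robot,a)) for a in dir(robot) if a[0]!='_'])
for n in("top","side"):
    c=camera(n); cv2.imwrite(f"pics/{n}0.png",c["frame"]); print(n,c["K"],c["world_from_camera"], {k:v for k,v in c.items() if k not in("frame","depth","K","world_from_camera")})
E
```

```text
pics
{'clock': 0.0, 'qpos': array([-72.54862221,  29.91185564,  -2.08187757,  91.67453462,
         1.21380364,  58.50490379,  -6.46273001]), 'qd': array([-0.00032994,  0.00870811, -0.07593933,  0.01796593, -0.05515467,
       -0.02975416,  0.02668027]), 'effort': array([ 8.08545283e-04, -9.27110481e+01,  1.98025323e+00, -3.69936061e+01,
        1.78530923e-02,  8.23671377e-03, -4.82720100e-05]), 'ee_pos': array([228.67899716, 581.23521053, 195.19160213]), 'orientation': array([-176.6719083 ,   89.93072908, -108.14581739]), 'contact_force': array([-0.23853958, -0.72967782,  0.07869118]), 'moment': array([ 0.04938713,  0.01316685, -0.07917421]), 'width': 85.46283538587687}
[('Unreachable', <class 'workcell.Unreachable'>), ('grasp_offset', 18.700000000000003)]
top [[531.93898905   0.         318.87206785]
 [  0.         531.93898905 235.50279482]
 [  0.           0.           1.        ]] [[-9.45975619e-03  9.81293688e-01 -1.92284194e-01  3.11134629e+02]
 [-9.99760804e-01 -1.30734484e-02 -1.75334168e-02  4.44150435e+01]
 [-1.97192487e-02  1.92072339e-01  9.81182637e-01  1.15736875e+03]
 [ 0.00000000e+00  0.00000000e+00  0.00000000e+00  1.00000000e+00]] {}
side [[459.60749592   0.         324.70976249]
 [  0.         459.60749592 236.98926872]
 [  0.           0.           1.        ]] [[ 9.90865243e-01  5.59636040e-02 -1.22695337e-01  4.05575284e+02]
 [-1.33980678e-01  5.12008771e-01 -8.48466968e-01 -7.84182667e+02]
 [ 1.53378193e-02  8.57155233e-01  5.14829737e-01  6.10042465e+02]
 [ 0.00000000e+00  0.00000000e+00  0.00000000e+00  1.00000000e+00]] {}
```

View pics/top0.png

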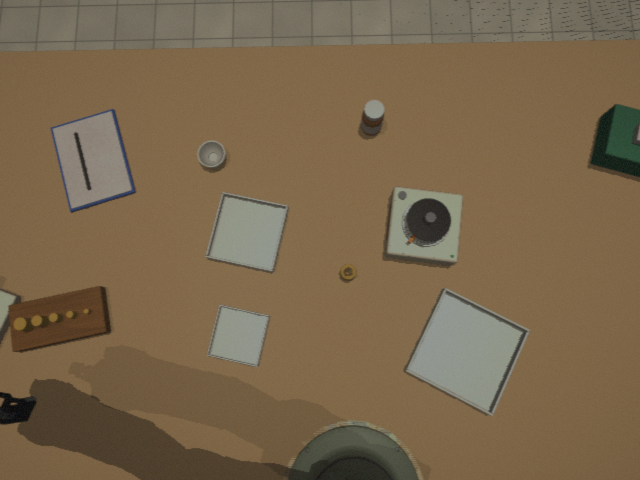

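View pics/side0.png

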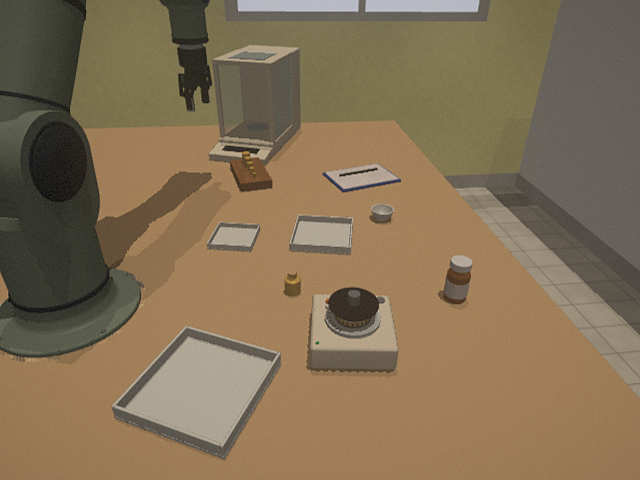

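```bash
cat > h.py <<'E'
import numpy as np,cv2
from workcell import readout,camera,robot
def ray(c,u,v,z):
    K,T=c["K"],c["world_from_camera"]
    d=np.array([(u-K[0,2])/K[0,0],-(v-K[1,2])/K[1,1],-1.]); d=T[:3,:3]@d; o=T[:3,3]
    return o+d*(z-o[2])/d[2]
def proj(c,p):
    K,T=c["K"],c["world_from_camera"]; q=T[:3,:3].T@(np.asarray(p,float)-T[:3,3])
    return K[0,0]*q[0]/-q[2]+K[0,2], K[1,1]*-q[1]/-q[2]+K[1,2]
def crop(c,x0,y0,w,h,s,fn):
    cv2.imwrite(fn,cv2.resize(c["frame"][y0:y0+h,x0:x0+w],None,fx=s,fy=s,interpolation=cv2.INTER_CUBIC))
def toolaxes(st):
    from scipy.spatial.transform import Rotation as R
    return R.from_euler('xyz',st["orientation"],degrees=True).as_matrix()
E
python3 - <<'E'
from h import *
c=camera("top"); s=camera("side")
crop(c,375,170,100,100,6,"pics/lamp_t.png"); crop(s,300,270,110,110,5,"pics/lamp_s.png"); crop(c,195,180,110,200,3.,"pics/trays.png")
f=c["frame"]; g=cv2.cvtColor(f,cv2.COLOR_BGR2HSV)
# trays: low saturation bright
m=((g[...,1]<50)&(g[...,2]>110)).astype(np.uint8); m[:90]=0
for k in cv2.findContours(m,cv2.RETR_EXTERNAL,cv2.CHAIN_APPROX_NONE)[0]:
    if cv2.contourArea(k)>1500:
        b=cv2.boxPoints(cv2.minAreaRect(k)); P=np.array([ray(c,u,v,22) for u,v in b])
        print("box",b.round(1).tolist(),P[:,:2].round(1).tolist(),np.linalg.norm(P-np.roll(P,1,0),axis=1).round(1), P.mean(0).round(1))
for n,cc in(("top",c),("side",s)):
    hs=cv2.cvtColor(cc["frame"],cv2.COLOR_BGR2HSV)
    x=(slice(170,280),slice(380,470)) if n=="top" else (slice(280,375),slice(305,400))
    mm=((hs[...,0]<16)&(hs[...,1]>150)&(hs[...,2]>110))
    ys,xs=np.nonzero(mm[x]); print(n,"orange",len(xs),list(zip(xs+x[1].start,ys+x[0].start))[:60])
E
```

```text
box [[206.60000610351562, 355.1000061035156], [218.5, 303.6000061035156], [268.8999938964844, 315.20001220703125], [257.0, 366.70001220703125]] [[281.9, 302.0], [388.7, 280.0], [363.1, 172.2], [257.3, 196.0]] [108.8 109.1 110.8 108.4] [322.8 237.6  22. ]
box [[403.0, 371.0], [444.79998779296875, 287.3999938964844], [533.5999755859375, 331.79998779296875], [491.79998779296875, 415.3999938964844]] [[246.1, -106.4], [417.7, -201.8], [323.1, -381.0], [157.3, -282.5]] [197.2 196.3 202.6 192.9] [ 286.1 -242.9   22. ]
box [[204.89999389648438, 256.29998779296875], [219.60000610351562, 190.1999969482422], [287.6000061035156, 205.39999389648438], [272.8999938964844, 271.3999938964844]] [[490.9, 312.2], [639.0, 284.2], [602.2, 133.0], [456.2, 164.3]] [151.9 150.7 155.6 149.3] [547.1 223.4  22. ]
box [[387.3999938964844, 251.89999389648438], [395.29998779296875, 186.39999389648438], [463.79998779296875, 194.6999969482422], [455.8999938964844, 260.20001220703125]] [[495.6, -82.8], [642.0, -105.3], [620.8, -254.5], [475.7, -228.6]] [147.2 148.1 150.7 147.4] [ 558.5 -167.8   22. ]
box [[49.099998474121094, 127.30000305175781], [110.5, 110.5999984741211], [132.5, 191.10000610351562], [71.0999984741211, 207.89999389648438]] [[794.2, 680.1], [832.7, 541.0], [639.9, 478.9], [603.4, 614.0]] [202.  144.3 202.5 139.9] [717.5 578.5  22. ]
top orange 11 [(np.int64(411), np.int64(238)), (np.int64(412), np.int64(238)), (np.int64(413), np.int64(238)), (np.int64(410), np.int64(239)), (np.int64(411), np.int64(239)), (np.int64(409), np.int64(240)), (np.int64(410), np.int64(240)), (np.int64(411), np.int64(240)), (np.int64(409), np.int64(241)), (np.int64(410), np.int64(241)), (np.int64(411), np.int64(241))]
side orange 6 [(np.int64(327), np.int64(299)), (np.int64(328), np.int64(299)), (np.int64(326), np.int64(300)), (np.int64(327), np.int64(300)), (np.int64(328), np.int64(300)), (np.int64(327), np.int64(301))]
```

View pics/lamp_t.png

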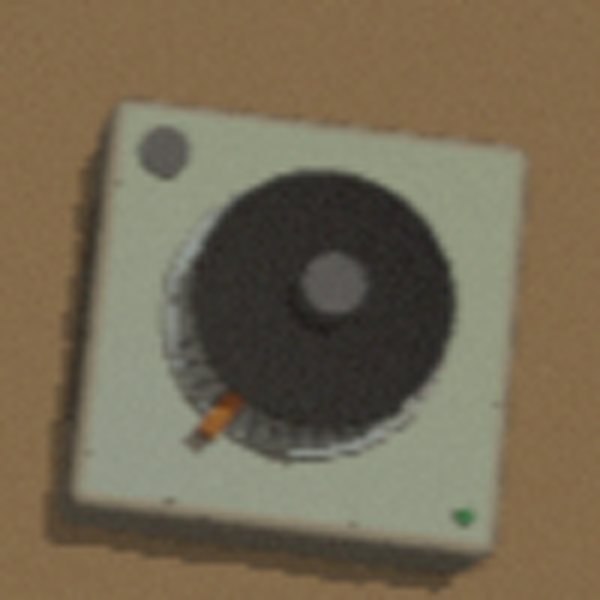

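View pics/lamp_s.png

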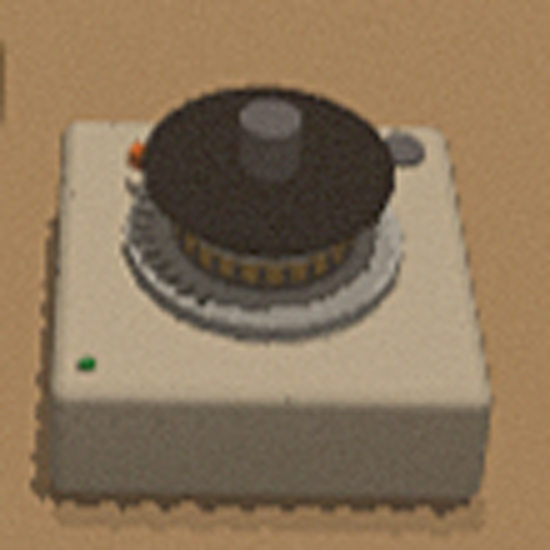

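View pics/trays.png

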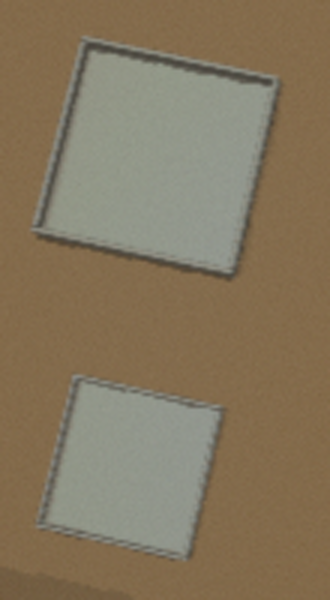

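The top view shows three white trays. Centred at px (247,232) it measures about 151 mm, at (239,335) about 109 mm and at (467,350) about 197 mm. The one at (247,232) is the middle size, 150 mm as described, and the crop confirms it. The knob is at about (431,217) in the top view and the lever tip at about (410,240).

```bash
python3 - <<'E'
from h import *
c=camera("top"); s=camera("side")
def mid(cc,u,v,r,lo,hi):
    g=cv2.cvtColor(cc["frame"],cv2.COLOR_BGR2GRAY)
    print(g[v-r:v+r+1,u-r:u+r+1])
mid(c,431,217,8,0,0)
print("knob top",ray(c,430.8,217.2,114),"side",ray(s,354,293.6,114))
# lamp top box at z=55
for u,v in [(375+120/6,170+103/6),(375+522/6,170+150/6),(375+490/6,170+550/6),(375+72/6,170+498/6)]: print(ray(c,u,v,55).round(1))
d=c["depth"]; print(d[217,431]); 
# disc ellipse
g=cv2.cvtColor(c["frame"],cv2.COLOR_BGR2GRAY)
m=(g<62).astype(np.uint8); m[:180]=0;m[245:]=0;m[:,:403]=0;m[:,455:]=0
k=max(cv2.findContours(m,cv2.RETR_EXTERNAL,cv2.CHAIN_APPROX_NONE)[0],key=cv2.contourArea)
e=cv2.fitEllipse(k); print(e, ray(c,*e[0],94))
for u,v in [(410.5,239.5),(408,242.5)]: print("lever",ray(c,u,v,75))
st=readout.get_state(); print(toolaxes(st).round(3))
E
```

```text
[[47 46 44 45 46 46 43 47 43 42 45 42 45 40 45 38 39]
 [40 45 45 46 46 46 48 47 45 43 42 48 44 44 43 44 46]
 [46 47 46 42 44 43 46 52 49 48 45 46 42 45 42 43 43]
 [46 43 44 47 48 60 72 82 79 62 48 47 48 43 40 43 43]
 [47 48 48 54 73 85 89 85 86 86 77 60 46 42 45 42 43]
 [47 46 46 76 87 88 88 87 92 86 82 79 59 47 44 44 41]
 [44 49 54 77 87 87 89 87 89 90 88 85 74 50 43 41 41]
 [48 45 68 85 89 90 89 89 85 89 90 86 78 59 43 41 45]
 [47 49 66 87 91 88 91 91 87 88 90 85 83 63 49 39 41]
 [30 45 57 81 87 87 88 90 90 89 92 89 79 56 44 47 43]
 [36 39 46 77 86 88 91 89 91 88 85 87 71 48 44 43 43]
 [32 35 44 59 81 89 90 89 90 91 83 76 57 43 45 43 42]
 [37 40 40 48 60 74 82 88 87 85 71 50 48 44 46 39 43]
 [36 35 36 41 40 42 54 58 51 51 47 44 48 42 43 47 41]
 [45 36 39 33 36 37 42 38 43 43 43 45 43 47 48 42 44]
 [50 48 39 40 37 34 30 38 32 46 42 41 44 39 47 48 45]
 [46 45 49 42 41 35 35 40 42 45 44 48 43 47 47 46 43]]
knob top [ 549.99164748 -161.63242807  114.        ] side [ 548.87843398 -162.06647656  114.        ]
[ 630.6 -100.1   55. ]
[ 611.1 -242.    55. ]
[ 467.9 -222.2   55. ]
[487.9 -78.2  55. ]
1066.2476
((428.1264953613281, 220.01522827148438), (42.17578125, 42.34526062011719), 30.700218200683594) [ 548.75659768 -159.85610777   94.        ]
lever [ 512.32423361 -125.26909354   75.        ]
lever [ 506.10216419 -119.86534339   75.        ]
[[-0.    -0.931  0.366]
 [-0.     0.366  0.931]
 [-1.    -0.    -0.   ]]
```

```bash
cat > go.py <<'E'
import sys
from h import *
def plan(x,y,z,yaw=None):
    st=readout.get_state(); A=toolaxes(st); d=np.array([x,y,z])-st["ee_pos"]
    t=A.T@d/150
    cy=np.degrees(np.arctan2(A[1,1],A[0,1])); tw=0 if yaw is None else -((yaw-cy+180)%360-180)
    print("t",st["clock"].round(2) if hasattr(st["clock"],'round') else st["clock"],"pos",st["ee_pos"].round(1),"yaw_y",round(cy,1),"F",st["contact_force"].round(2),"w",round(st["width"],1),"q1,7",st["qpos"][[0,5,6]].round(0))
    print("shares tx ty tz",t.round(4),"twist",round(tw/90,4))
if __name__=="__main__": plan(*map(float,sys.argv[1:]))
E
python3 go.py 400 330 195 79
```

```text
t 0.3 pos [228.8 581.5 195.6] yaw_y 158.5 F [ 0.75 -0.05  0.13] w 85.5 q1,7 [-73.  59.  -6.]
shares tx ty tz [ 0.0045 -1.676  -1.1422] twist 0.8836
```

```bash
python3 -m inch '[{"tx":0,"ty":-0.05,"tz":-0.03,"twist":0.05,"grip":-1},{"tx":0,"ty":-0.15,"tz":-0.1,"twist":0.12,"grip":-1},{"tx":0,"ty":-0.25,"tz":-0.17,"twist":0.2,"grip":-1},{"tx":0,"ty":-0.35,"tz":-0.25,"twist":0.27,"grip":-1},{"tx":0,"ty":-0.45,"tz":-0.33,"twist":0.35,"grip":-1},{"tx":0,"ty":-0.55,"tz":-0.4,"twist":0.42,"grip":-1},{"tx":0,"ty":-0.65,"tz":-0.47,"twist":0.5,"grip":-1},{"tx":0,"ty":-0.75,"tz":-0.55,"twist":0.57,"grip":-1},{"tx":0,"ty":-0.85,"tz":-0.6,"twist":0.65,"grip":-1},{"tx":0,"ty":-0.92,"tz":-0.65,"twist":0.72,"grip":-1},{"tx":0,"ty":-0.98,"tz":-0.7,"twist":0.8,"grip":-1},{"tx":0,"ty":-1,"tz":-0.7,"twist":0.88,"grip":-1}]'; python3 go.py 549.5 -161.2 180 79
```

```text
clock: 1.3
ee_pos: [331.0, 427.0, 195.9]
orientation: [-74.4, 90.0, -85.5]
contact_force: [0.9, -0.7, 0.1]
width: 85.5
t 1.3 pos [331.  427.  195.9] yaw_y 78.9 F [ 0.93 -0.66  0.09] w 85.5 q1,7 [-72.  53. -61.]
shares tx ty tz [ 0.1084 -3.5686  2.1825] twist -0.0008
```

```bash
python3 -m inch '[{"tx":0,"ty":-0.1,"tz":0.06,"twist":0,"grip":-1},{"tx":0,"ty":-0.2,"tz":0.14,"twist":0,"grip":-1},{"tx":0,"ty":-0.3,"tz":0.22,"twist":0,"grip":-1},{"tx":0,"ty":-0.4,"tz":0.3,"twist":0,"grip":-1},{"tx":0,"ty":-0.5,"tz":0.38,"twist":0,"grip":-1},{"tx":0,"ty":-0.6,"tz":0.46,"twist":0,"grip":-1},{"tx":0,"ty":-0.7,"tz":0.54,"twist":0,"grip":-1},{"tx":0,"ty":-0.8,"tz":0.6,"twist":0,"grip":-1},{"tx":0,"ty":-0.9,"tz":0.67,"twist":0,"grip":-1},{"tx":0,"ty":-1,"tz":0.75,"twist":0,"grip":-1}]'; python3 go.py 549.5 -161.2 180 79; python3 -c "
from workcell import readout;print(readout.get_state()['qpos'].round(1))"
```

```text
clock: 2.13
ee_pos: [412.7, 257.2, 196.0]
orientation: [-78.7, 90.0, -89.7]
contact_force: [0.5, -0.0, -0.3]
width: 85.5
t 2.1333 pos [412.7 257.2 196. ] yaw_y 79.0 F [ 0.54 -0.03 -0.31] w 85.5 q1,7 [-56.  50. -41.]
shares tx ty tz [ 0.1084 -2.5644  1.4264] twist 0.0003
[-56.3  18.3  21.9 112.9  -8.7  50.4 -40.9]
```

```bash
python3 -m inch '[{"tx":0,"ty":-0.1,"tz":0.06,"twist":0,"grip":-1},{"tx":0,"ty":-0.2,"tz":0.12,"twist":0,"grip":-1},{"tx":0,"ty":-0.3,"tz":0.18,"twist":0,"grip":-1},{"tx":0,"ty":-0.4,"tz":0.24,"twist":0,"grip":-1},{"tx":0,"ty":-0.5,"tz":0.3,"twist":0,"grip":-1},{"tx":0,"ty":-0.6,"tz":0.36,"twist":0,"grip":-1},{"tx":0,"ty":-0.7,"tz":0.42,"twist":0,"grip":-1},{"tx":0,"ty":-0.8,"tz":0.48,"twist":0,"grip":-1},{"tx":0,"ty":-0.9,"tz":0.54,"twist":0,"grip":-1},{"tx":0,"ty":-1,"tz":0.6,"twist":0,"grip":-1}]'; python3 go.py 549.5 -161.2 180 79; python3 -c "
from workcell import readout;print(readout.get_state()['qpos'].round(1))"
```

```text
clock: 2.97
ee_pos: [472.5, 91.7, 196.2]
orientation: [-72.6, 90.0, -83.5]
contact_force: [0.2, -0.0, 0.3]
width: 85.8
t 2.9667 pos [472.5  91.7 196.2] yaw_y 79.1 F [ 0.22 -0.04  0.34] w 85.8 q1,7 [-38.  50. -19.]
shares tx ty tz [ 0.1086 -1.5585  0.8225] twist 0.0012
[-38.2  18.2  25.3 113.7 -10.   50.2 -18.5]
```

```bash
python3 -m inch '[{"tx":0,"ty":-0.1,"tz":0.05,"twist":0,"grip":-1},{"tx":0,"ty":-0.2,"tz":0.1,"twist":0,"grip":-1},{"tx":0,"ty":-0.3,"tz":0.16,"twist":0,"grip":-1},{"tx":0,"ty":-0.4,"tz":0.21,"twist":0,"grip":-1},{"tx":0,"ty":-0.5,"tz":0.26,"twist":0,"grip":-1},{"tx":0,"ty":-0.6,"tz":0.32,"twist":0,"grip":-1},{"tx":0,"ty":-0.7,"tz":0.37,"twist":0,"grip":-1},{"tx":0,"ty":-0.8,"tz":0.42,"twist":0,"grip":-1},{"tx":0,"ty":-0.9,"tz":0.48,"twist":0,"grip":-1},{"tx":0,"ty":-1,"tz":0.53,"twist":0,"grip":-1}]'; python3 go.py 549.5 -161.2 150 79
```

```text
clock: 3.8
ee_pos: [522.3, -71.6, 196.3]
orientation: [-54.1, 90.0, -64.9]
contact_force: [-0.1, -0.5, 1.0]
width: 85.6
t 3.8 pos [522.3 -71.6 196.3] yaw_y 79.2 F [-0.11 -0.48  0.95] w 85.6 q1,7 [-19.  53.   3.]
shares tx ty tz [ 0.3089 -0.5525  0.2898] twist 0.0021
```

```bash
python3 -m inch '[{"tx":0.0,"ty":-0.1,"tz":0.05,"twist":0,"grip":-0.3},{"tx":0.0,"ty":-0.2,"tz":0.1,"twist":0,"grip":-0.3},{"tx":0.05,"ty":-0.3,"tz":0.16,"twist":0,"grip":-0.3},{"tx":0.1,"ty":-0.4,"tz":0.21,"twist":0,"grip":-0.3},{"tx":0.2,"ty":-0.48,"tz":0.25,"twist":0,"grip":-0.3},{"tx":0.25,"ty":-0.53,"tz":0.28,"twist":0,"grip":-0.3},{"tx":0.309,"ty":-0.5525,"tz":0.29,"twist":0.002,"grip":-0.3},{"tx":0.309,"ty":-0.5525,"tz":0.29,"twist":0.002,"grip":-0.3},{"tx":0.309,"ty":-0.5525,"tz":0.29,"twist":0.002,"grip":-0.3}]'; python3 go.py 549.5 -161.2 97.5 79; python3 - <<'E'
from h import *
c=camera("top"); s=camera("side")
crop(c,375,150,120,120,5,"pics/a_t.png"); crop(s,270,190,160,150,4,"pics/a_s.png")
E
```

```text
clock: 4.55
ee_pos: [549.3, -160.7, 149.8]
orientation: [-172.3, 90.0, 176.8]
contact_force: [0.5, 0.8, 1.0]
width: 55.8
t 4.55 pos [ 549.3 -160.7  149.8] yaw_y 79.0 F [0.51 0.84 1.01] w 55.8 q1,7 [-8. 50. 15.]
shares tx ty tz [ 0.3489 -0.003   0.0024] twist 0.0004
```

View pics/a_s.png

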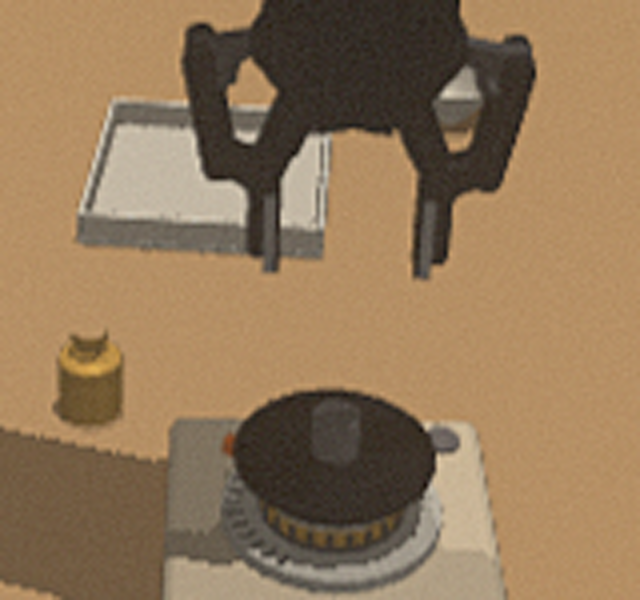

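View pics/a_t.png

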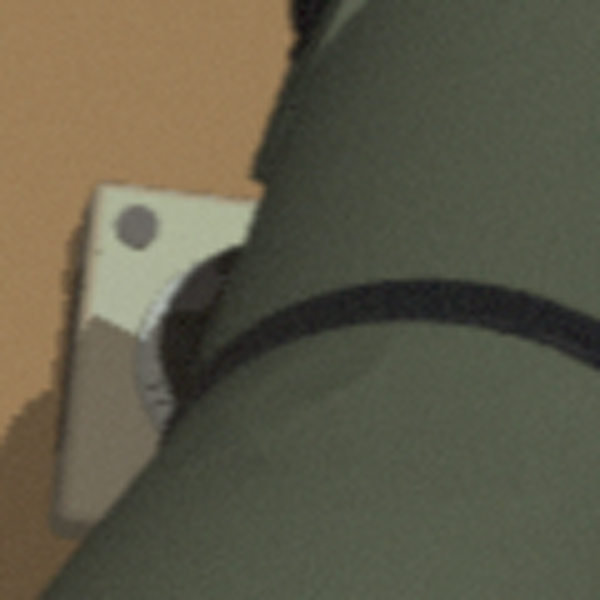

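The side view shows the open fingers at crop (268,265) and (425,270), with the knob at (336,430) between them. I'll descend and grip.

```bash
python3 -m inch '[{"tx":0.08,"ty":0,"tz":0,"twist":0,"grip":-0.3},{"tx":0.16,"ty":0,"tz":0,"twist":0,"grip":-0.3},{"tx":0.23,"ty":0,"tz":0,"twist":0,"grip":-0.3},{"tx":0.29,"ty":-0.002,"tz":0.002,"twist":0,"grip":-0.3},{"tx":0.33,"ty":-0.003,"tz":0.002,"twist":0,"grip":-0.3},{"tx":0.348,"ty":-0.003,"tz":0.002,"twist":0,"grip":-0.3},{"tx":0.348,"ty":-0.003,"tz":0.002,"twist":0,"grip":-0.3},{"tx":0.348,"ty":-0.003,"tz":0.002,"twist":0,"grip":-0.3}]'; python3 go.py 549.5 -161.2 97.5 79
```

```text
clock: 5.32
ee_pos: [550.0, -161.1, 98.4]
orientation: [-0.6, 90.0, -11.5]
contact_force: [-0.8, 0.2, 0.4]
width: 55.3
t 5.3167 pos [ 550.  -161.1   98.4] yaw_y 79.1 F [-0.83  0.16  0.44] w 55.3 q1,7 [-6. 44. 17.]
shares tx ty tz [ 0.0058 -0.0015 -0.0033] twist 0.0007
```

```bash
python3 -m inch '[{"tx":0,"ty":0,"tz":0,"twist":0,"grip":0.3},{"tx":0,"ty":0,"tz":0,"twist":0,"grip":0.5},{"tx":0,"ty":0,"tz":0,"twist":0,"grip":0.7},{"tx":0,"ty":0,"tz":0,"twist":0,"grip":0.9},{"tx":0,"ty":0,"tz":0,"twist":0,"grip":1},{"tx":0,"ty":0,"tz":0,"twist":0,"grip":1},{"tx":0,"ty":0,"tz":0,"twist":0,"grip":1},{"tx":0,"ty":0,"tz":0,"twist":0,"grip":1},{"tx":0,"ty":0,"tz":0,"twist":0,"grip":1},{"tx":0,"ty":0,"tz":0,"twist":0,"grip":1}]'; python3 go.py 549.5 -161.2 97.5 79
```

```text
clock: 6.15
ee_pos: [550.0, -161.1, 98.4]
orientation: [-2.0, 90.0, -13.0]
contact_force: [-0.1, 0.4, -0.9]
width: -0.4
t 6.15 pos [ 550.  -161.1   98.4] yaw_y 79.1 F [-0.1   0.38 -0.93] w -0.4 q1,7 [-6. 44. 17.]
shares tx ty tz [ 0.0057 -0.0013 -0.0032] twist 0.0007
```

```bash
python3 - <<'E'
from h import *
s=camera("side")
crop(s,270,190,160,150,5,"pics/b_s.png")
c=camera("top"); cv2.imwrite("pics/b_t.png",c["frame"])
E
```

```text
(no output)
```

View pics/b_s.png

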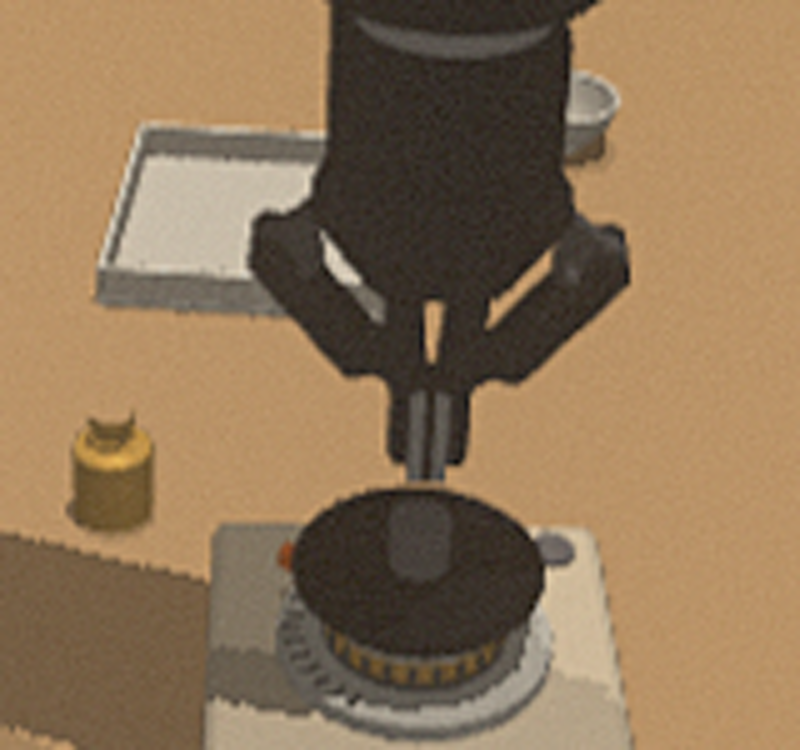

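```bash
python3 - <<'E'
from h import *
s=camera("side");c=camera("top"); d=s["depth"]
for p in [(550,-161,98.4),(550,-161,114),(550,-161,130),(550,-161,80)]: print(p,np.round(proj(s,p),1))
for (u,v) in [(354,285),(355,282),(357,284),(355,278),(354,293),(354,298),(350,305),(345,310),(370,312)]:
    K=s["K"];z=d[v,u]; q=np.array([(u-K[0,2])/K[0,0]*z,-(v-K[1,2])/K[1,1]*z,-z,1]); print((u,v),z,(s["world_from_camera"]@q)[:3].round(1))
for (u,v) in [(388,190),(398,220),(403,215),(400,230)]:
    K=c["K"];z=c["depth"][v,u]; q=np.array([(u-K[0,2])/K[0,0]*z,-(v-K[1,2])/K[1,1]*z,-z,1]); print("top",(u,v),z,(c["world_from_camera"]@q)[:3].round(1))
print(readout.get_state())
E
```

```text
(550, -161, 98.4) [354.1 300.2]
(550, -161, 114) [354.5 293.2]
(550, -161, 130) [355.  285.8]
(550, -161, 80) [353.6 308.3]
(354, 285) 781.4691 [ 546.2 -169.6  138.5]
(355, 282) 778.3302 [ 547.6 -169.7  144.8]
(357, 284) 779.7571 [ 551.1 -170.8  141.1]
(355, 278) 774.651 [ 547.3 -169.1  152.8]
(354, 293) 801.41956 [ 549.  -161.1  114.5]
(354, 298) 794.9423 [ 547.4 -170.5  111.1]
(350, 305) 803.3011 [ 541.3 -169.4   95.3]
(345, 310) 792.47156 [ 530.4 -180.9   94.7]
(370, 312) 789.05396 [ 572.2 -191.    94.6]
top (388, 190) 1193.9347 [639.5 -91.1   2.5]
top (398, 220) 1126.9784 [ 558.5 -103.9   54.6]
top (403, 215) 1116.8488 [ 566.5 -113.2   66.3]
top (400, 230) 467.935 [405.2 -18.8 697.8]
{'clock': 6.35, 'qpos': array([ -5.95576846,  34.49695074,  23.43957307, 105.55753212,
       -19.00646497,  43.77130163,  16.72715763]), 'qd': array([-0.10148767, -0.07726408,  0.11146376, -0.01446975, -0.0800744 ,
        0.04800832,  0.00958183]), 'effort': array([ 1.36434508e-03, -8.63313890e+01,  1.23126930e+01, -2.84278733e+01,
        1.42101277e-02, -2.37013854e-03, -9.16307908e-05]), 'ee_pos': array([ 550.02361873, -161.09757872,   98.35791255]), 'orientation': array([ -2.16068028,  89.95934052, -13.09906431]), 'contact_force': array([ 0.60225761, -0.22928326,  0.33061697]), 'moment': array([ 0.01497814,  0.0118844 , -0.03459236]), 'width': -0.04141981992813169}
```

View pics/b_t.png

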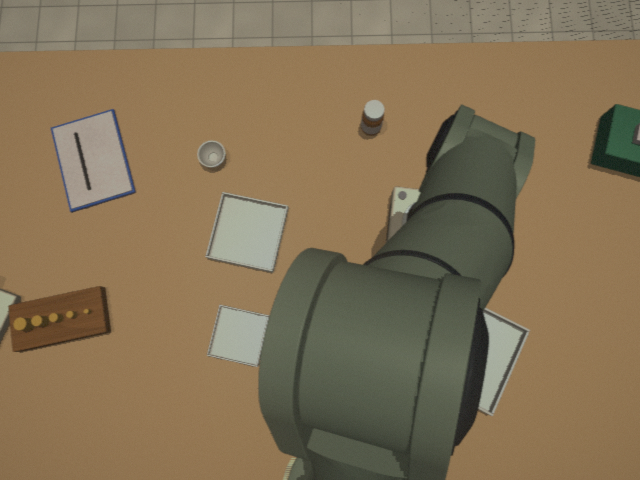

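```bash
python3 - <<'E'
from h import *
s=camera("side"); d=s["depth"];K=s["K"]
for u in range(349,364,1):
    o=[]
    for v in range(268,292):
        z=d[v,u]; q=np.array([(u-K[0,2])/K[0,0]*z,-(v-K[1,2])/K[1,1]*z,-z,1]); w=(s["world_from_camera"]@q)[:3]
        o.append((v,w))
    f=[(v,w) for v,w in o if w[1]<-140 and w[2]>118]
    print(u, [(v,w.round(0).astype(int).tolist()) for v,w in f[-2:]])
E
```

```text
349 [(282, [539, -163, 140]), (287, [406, -784, 610])]
350 [(281, [540, -165, 144]), (282, [540, -164, 141])]
351 [(284, [541, -170, 141]), (285, [541, -169, 139])]
352 [(284, [543, -170, 141]), (285, [543, -169, 139])]
353 [(284, [544, -170, 141]), (285, [545, -169, 138])]
354 [(284, [546, -168, 139]), (285, [546, -172, 140])]
355 [(284, [548, -170, 141]), (285, [548, -171, 139])]
356 [(284, [550, -169, 140]), (285, [549, -173, 141])]
357 [(284, [551, -169, 140]), (285, [551, -171, 139])]
358 [(284, [553, -171, 141]), (285, [553, -170, 138])]
359 [(281, [555, -166, 144]), (282, [555, -167, 142])]
360 [(281, [557, -167, 144]), (282, [557, -167, 142])]
361 [(281, [558, -168, 145]), (282, [559, -167, 142])]
362 [(280, [560, -170, 148]), (281, [560, -169, 145])]
363 [(276, [561, -168, 155]), (277, [561, -169, 153])]
```

The shut fingertips read z≈138 in depth, px (354,285), while the reported TCP is 98. The disc (94.6) and knob (114.5) read as they should. So the real tips stand about 39 mm above the reported TCP, and the gripper closed above the knob without touching it. I'll open, go 38 mm lower and check.

```bash
python3 -m inch '[{"tx":0,"ty":0,"tz":0,"twist":0,"grip":-0.3},{"tx":0,"ty":0,"tz":0,"twist":0,"grip":-0.3},{"tx":0,"ty":0,"tz":0,"twist":0,"grip":-0.3},{"tx":0,"ty":0,"tz":0,"twist":0,"grip":-0.3},{"tx":0,"ty":0,"tz":0,"twist":0,"grip":-0.3},{"tx":0,"ty":0,"tz":0,"twist":0,"grip":-0.3},{"tx":0.03,"ty":0,"tz":0,"twist":0,"grip":-0.3},{"tx":0.06,"ty":0,"tz":0,"twist":0,"grip":-0.3},{"tx":0.1,"ty":0,"tz":0,"twist":0,"grip":-0.3},{"tx":0.13,"ty":0,"tz":0,"twist":0,"grip":-0.3},{"tx":0.15,"ty":0,"tz":0,"twist":0,"grip":-0.3},{"tx":0.15,"ty":0,"tz":0,"twist":0,"grip":-0.3}]'; python3 go.py 549.8 -161.2 59 79
python3 - <<'E'
from h import *
s=camera("side")
crop(s,270,190,160,150,5,"pics/c_s.png")
E
```

```text
clock: 7.4
ee_pos: [549.6, -161.1, 75.0]
orientation: [-166.0, 90.0, -176.9]
contact_force: [-0.1, 0.6, -0.4]
width: 55.5
t 7.4 pos [ 549.6 -161.1   75. ] yaw_y 79.1 F [-0.06  0.6  -0.41] w 55.5 q1,7 [-5. 41. 18.]
shares tx ty tz [ 0.1065 -0.0007  0.0015] twist 0.0006
```

View pics/c_s.png

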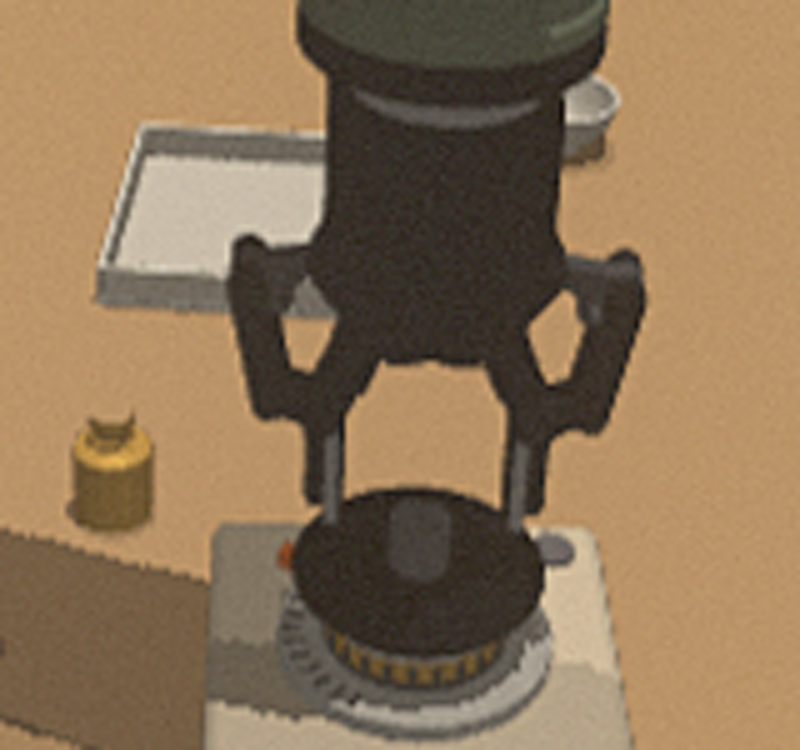

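```bash
python3 -m inch '[{"tx":0.02,"ty":0,"tz":0,"twist":0,"grip":-0.3},{"tx":0.04,"ty":0,"tz":0,"twist":0,"grip":-0.3},{"tx":0.06,"ty":0,"tz":0,"twist":0,"grip":-0.3},{"tx":0.08,"ty":0,"tz":0,"twist":0,"grip":-0.3},{"tx":0.095,"ty":0,"tz":0,"twist":0,"grip":-0.3},{"tx":0.105,"ty":0,"tz":0,"twist":0,"grip":-0.3},{"tx":0.105,"ty":0,"tz":0,"twist":0,"grip":-0.3}]'; python3 go.py 549.8 -161.2 59 79
python3 - <<'E'
from h import *
s=camera("side")
crop(s,300,240,110,100,7,"pics/d_s.png")
d=s["depth"];K=s["K"]
for u in list(range(334,344,2))+list(range(366,380,2)):
    for v in range(310,270,-1):
        z=d[v,u]; q=np.array([(u-K[0,2])/K[0,0]*z,-(v-K[1,2])/K[1,1]*z,-z,1]); w=(s["world_from_camera"]@q)[:3]
        if w[2]>97.5 and z>0 and w[1]<-120: print(u,v,w.round(0)); break
E
```

```text
clock: 8.03
ee_pos: [549.7, -161.1, 59.4]
orientation: [-157.9, 90.0, -168.8]
contact_force: [0.0, -0.1, 0.3]
width: 55.3
t 8.0333 pos [ 549.7 -161.1   59.4] yaw_y 79.1 F [ 0.01 -0.06  0.29] w 55.3 q1,7 [-5. 39. 18.]
shares tx ty tz [ 0.0024 -0.0006  0.0009] twist 0.0007
334 300 [ 514. -163.  104.]
336 300 [ 517. -164.  104.]
338 288 [ 523. -145.  116.]
340 277 [ 523. -164.  153.]
342 275 [ 525. -169.  161.]
366 271 [ 563. -179.  173.]
368 276 [ 567. -180.  163.]
370 302 [ 575. -175.  103.]
372 302 [ 578. -176.  104.]
374 299 [ 583. -172.  107.]
376 299 [ 585. -175.  109.]
378 291 [ 589. -172.  124.]
```

View pics/d_s.png

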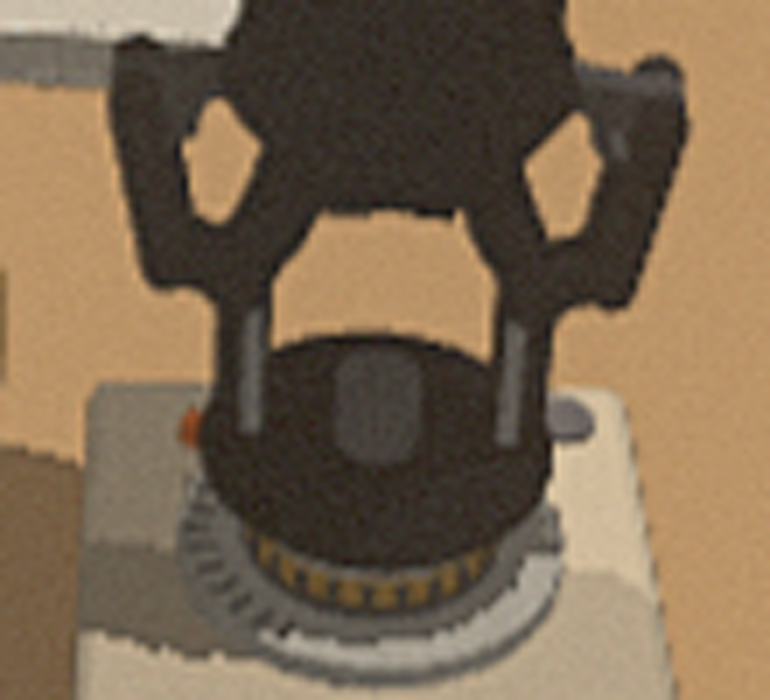

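The fingers now straddle the knob, with tips at about z=103 and clear of the disc. I'll close.

```bash
python3 -m inch '[{"tx":0,"ty":0,"tz":0,"twist":0,"grip":0.2},{"tx":0,"ty":0,"tz":0,"twist":0,"grip":0.3},{"tx":0,"ty":0,"tz":0,"twist":0,"grip":0.4},{"tx":0,"ty":0,"tz":0,"twist":0,"grip":0.5},{"tx":0,"ty":0,"tz":0,"twist":0,"grip":0.7},{"tx":0,"ty":0,"tz":0,"twist":0,"grip":1},{"tx":0,"ty":0,"tz":0,"twist":0,"grip":1},{"tx":0,"ty":0,"tz":0,"twist":0,"grip":1},{"tx":0,"ty":0,"tz":0,"twist":0,"grip":1}]'; python3 go.py 549.8 -161.2 59 79
```

```text
clock: 8.83
ee_pos: [549.8, -161.1, 59.9]
orientation: [2.5, 90.0, -8.5]
contact_force: [-1.5, 1.1, 6.6]
width: 19.4
t 8.8333 pos [ 549.8 -161.1   59.9] yaw_y 79.1 F [-1.51  1.08  6.58] w 19.4 q1,7 [-5. 39. 18.]
shares tx ty tz [ 0.006  -0.0004 -0.0002] twist 0.0006
```

```bash
python3 -m inch '[{"tx":-0.01,"ty":0,"tz":0,"twist":0,"grip":1},{"tx":-0.03,"ty":0,"tz":0,"twist":0,"grip":1},{"tx":-0.06,"ty":0,"tz":0,"twist":0,"grip":1},{"tx":-0.1,"ty":0,"tz":0,"twist":0,"grip":1},{"tx":-0.16,"ty":0,"tz":0,"twist":0,"grip":1},{"tx":-0.24,"ty":0,"tz":0,"twist":0,"grip":1},{"tx":-0.32,"ty":0,"tz":0,"twist":0,"grip":1},{"tx":-0.4,"ty":0,"tz":0,"twist":0,"grip":1},{"tx":-0.46,"ty":0,"tz":0,"twist":0,"grip":1},{"tx":-0.5,"ty":0,"tz":0,"twist":0,"grip":1}]'; python3 go.py 547 223.4 130 79
python3 - <<'E'
from h import *
s=camera("side")
crop(s,290,190,120,160,5,"pics/e_s.png")
E
```

```text
clock: 9.67
ee_pos: [550.3, -161.2, 136.6]
orientation: [6.0, 89.9, -4.9]
contact_force: [-0.4, 0.3, -0.8]
width: 19.7
t 9.6667 pos [ 550.3 -161.2  136.6] yaw_y 79.1 F [-0.39  0.27 -0.79] w 19.7 q1,7 [-7. 48. 15.]
shares tx ty tz [ 0.0439  2.5133 -0.5086] twist 0.0006
```

View pics/e_s.png

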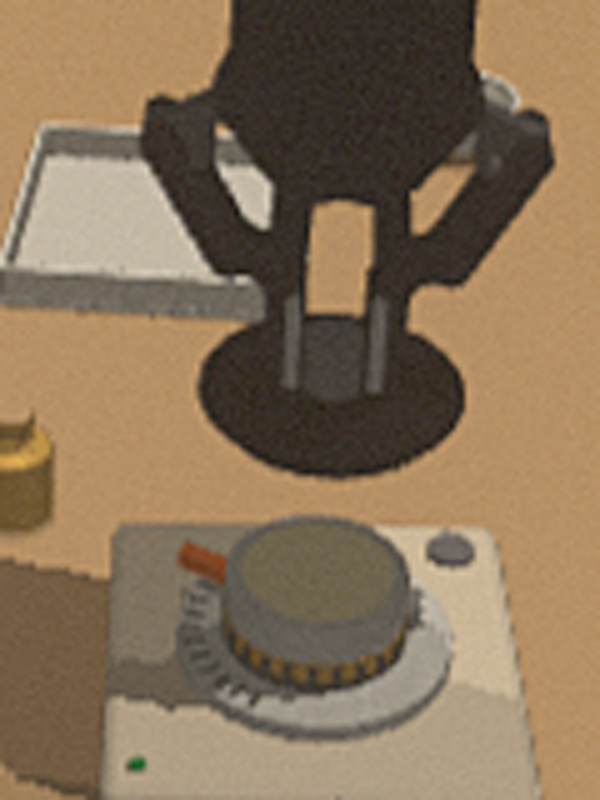

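The cap is off and held level at crop (333,395), and the lever is in view at (205,560). I'll carry the cap to the tray.

```bash
python3 -m inch '[{"tx":0,"ty":0.04,"tz":-0.01,"twist":0,"grip":1},{"tx":0,"ty":0.11,"tz":-0.02,"twist":0,"grip":1},{"tx":0,"ty":0.2,"tz":-0.04,"twist":0,"grip":1},{"tx":0,"ty":0.29,"tz":-0.06,"twist":0,"grip":1},{"tx":0,"ty":0.38,"tz":-0.08,"twist":0,"grip":1},{"tx":0,"ty":0.47,"tz":-0.1,"twist":0,"grip":1},{"tx":0,"ty":0.56,"tz":-0.12,"twist":0,"grip":1},{"tx":0,"ty":0.65,"tz":-0.14,"twist":0,"grip":1},{"tx":0,"ty":0.74,"tz":-0.16,"twist":0,"grip":1},{"tx":0,"ty":0.83,"tz":-0.17,"twist":0,"grip":1},{"tx":0,"ty":0.92,"tz":-0.18,"twist":0,"grip":1},{"tx":0,"ty":1,"tz":-0.2,"twist":0,"grip":1}]'; python3 -m inch '[{"tx":0,"ty":0.09,"tz":-0.02,"twist":0,"grip":1},{"tx":0,"ty":0.18,"tz":-0.04,"twist":0,"grip":1},{"tx":0,"ty":0.27,"tz":-0.05,"twist":0,"grip":1},{"tx":0,"ty":0.36,"tz":-0.07,"twist":0,"grip":1},{"tx":0,"ty":0.45,"tz":-0.09,"twist":0,"grip":1},{"tx":0,"ty":0.54,"tz":-0.11,"twist":0,"grip":1},{"tx":0,"ty":0.63,"tz":-0.13,"twist":0,"grip":1},{"tx":0,"ty":0.72,"tz":-0.14,"twist":0,"grip":1},{"tx":0,"ty":0.81,"tz":-0.16,"twist":0,"grip":1},{"tx":0,"ty":0.9,"tz":-0.18,"twist":0,"grip":1}]'; python3 go.py 547 223.4 136 79
```

```text
clock: 10.72
ee_pos: [549.7, -6.6, 136.8]
orientation: [6.9, 89.9, -4.0]
contact_force: [0.3, 0.4, -1.2]
width: 19.9
clock: 11.55
ee_pos: [548.7, 132.5, 136.7]
orientation: [6.5, 89.9, -4.4]
contact_force: [-0.4, 0.0, -1.3]
width: 19.6
t 11.55 pos [548.7 132.5 136.7] yaw_y 79.1 F [-0.38  0.05 -1.31] w 19.6 q1,7 [-37.  48. -15.]
shares tx ty tz [ 0.0045  0.5931 -0.1262] twist 0.001
```

```bash
python3 -m inch '[{"tx":0,"ty":0.1,"tz":-0.02,"twist":0,"grip":1},{"tx":0,"ty":0.2,"tz":-0.04,"twist":0,"grip":1},{"tx":0,"ty":0.3,"tz":-0.06,"twist":0,"grip":1},{"tx":0,"ty":0.4,"tz":-0.08,"twist":0,"grip":1},{"tx":0,"ty":0.48,"tz":-0.1,"twist":0,"grip":1},{"tx":0,"ty":0.55,"tz":-0.12,"twist":0,"grip":1},{"tx":0,"ty":0.593,"tz":-0.126,"twist":0,"grip":1},{"tx":0,"ty":0.593,"tz":-0.126,"twist":0,"grip":1},{"tx":0,"ty":0.593,"tz":-0.126,"twist":0,"grip":1}]'; python3 go.py 547 223.4 0 79
python3 - <<'E'
from h import *
s=camera("side");c=camera("top")
crop(s,270,130,120,140,5,"pics/f_s.png"); cv2.imwrite("pics/f_t.png",c["frame"])
E
```

```text
clock: 12.3
ee_pos: [547.0, 223.1, 136.6]
orientation: [-4.2, 89.9, -15.1]
contact_force: [0.2, -0.1, -0.5]
width: 19.6
t 12.3 pos [547.  223.1 136.6] yaw_y 79.1 F [ 0.24 -0.08 -0.54] w 19.6 q1,7 [-45.  49. -23.]
shares tx ty tz [ 0.911   0.0021 -0.0027] twist 0.001
```

View pics/f_s.png

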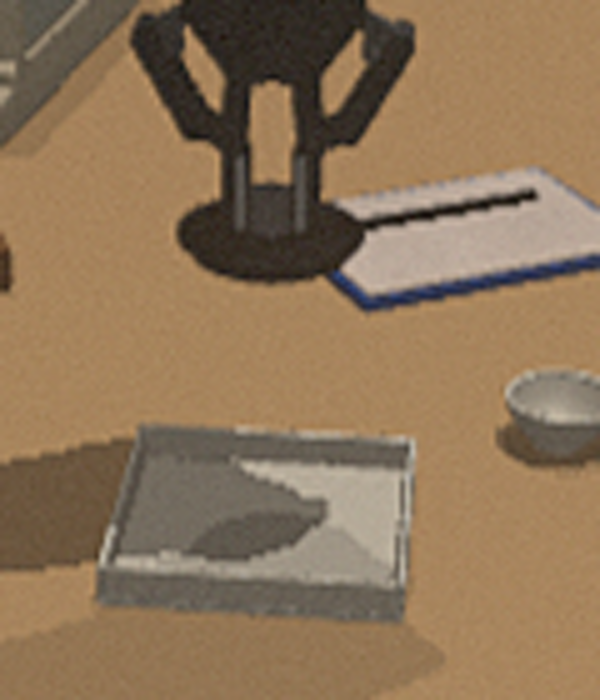

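View pics/f_t.png

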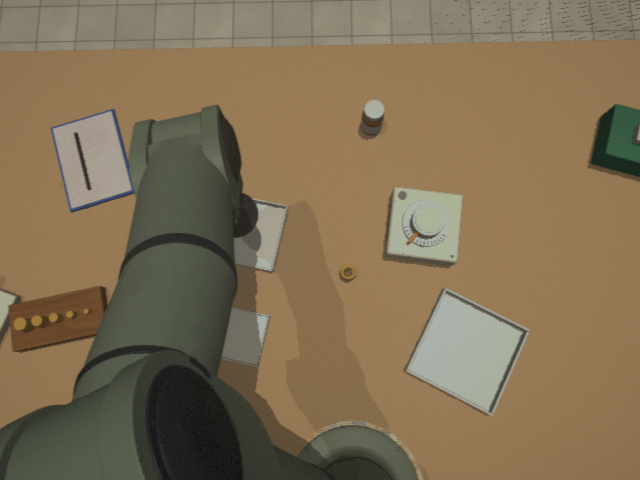

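```bash
python3 -m inch '[{"tx":0.06,"ty":0,"tz":0,"twist":0,"grip":1},{"tx":0.15,"ty":0,"tz":0,"twist":0,"grip":1},{"tx":0.25,"ty":0,"tz":0,"twist":0,"grip":1},{"tx":0.35,"ty":0,"tz":0,"twist":0,"grip":1},{"tx":0.45,"ty":0,"tz":0,"twist":0,"grip":1},{"tx":0.55,"ty":0,"tz":0,"twist":0,"grip":1},{"tx":0.65,"ty":0,"tz":0,"twist":0,"grip":1},{"tx":0.74,"ty":0,"tz":0,"twist":0,"grip":1},{"tx":0.82,"ty":0,"tz":0,"twist":0,"grip":1},{"tx":0.88,"ty":0,"tz":0,"twist":0,"grip":1},{"tx":0.92,"ty":0,"tz":0,"twist":0,"grip":1},{"tx":0.94,"ty":0,"tz":0,"twist":0,"grip":1}]'; python3 go.py 547 223.4 -18 79
python3 - <<'E'
from h import *
s=camera("side");c=camera("top")
crop(s,280,170,90,100,7,"pics/g_s.png")
E
```

```text
clock: 13.4
ee_pos: [547.3, 222.1, -5.0]
orientation: [-16.7, 89.9, -27.7]
contact_force: [-0.3, 0.4, -1.1]
width: 19.7
t 13.4 pos [547.3 222.1  -5. ] yaw_y 79.0 F [-0.31  0.36 -1.06] w 19.7 q1,7 [-40.  34. -19.]
shares tx ty tz [ 0.0865  0.008  -0.0039] twist 0.0002
```

View pics/g_s.png

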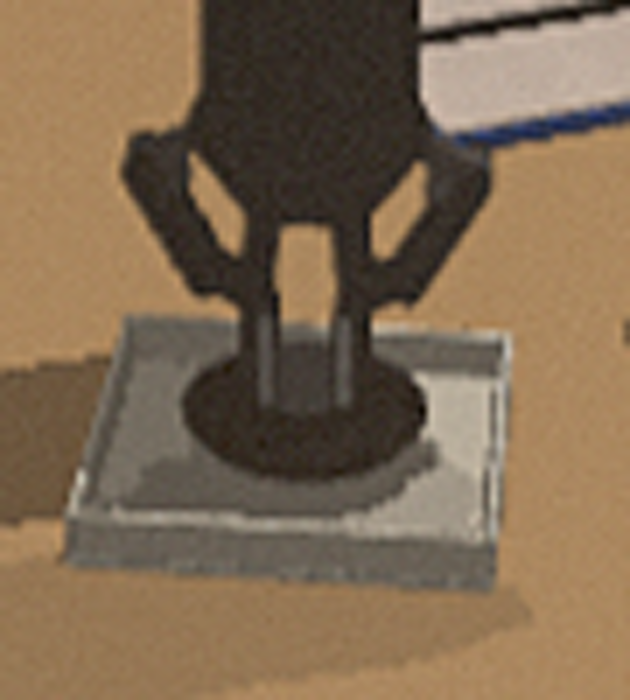

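Good: the cap is above the tray floor and well inside the walls, at crop (305,410). I'll lower it slowly.

```bash
python3 -m inch '[{"tx":0.015,"ty":0,"tz":0,"twist":0,"grip":1},{"tx":0.03,"ty":0,"tz":0,"twist":0,"grip":1},{"tx":0.04,"ty":0,"tz":0,"twist":0,"grip":1},{"tx":0.05,"ty":0,"tz":0,"twist":0,"grip":1},{"tx":0.06,"ty":0,"tz":0,"twist":0,"grip":1},{"tx":0.07,"ty":0,"tz":0,"twist":0,"grip":1},{"tx":0.07,"ty":0,"tz":0,"twist":0,"grip":1}]'; python3 -m inch '[{"tx":0.005,"ty":0,"tz":0,"twist":0,"grip":1},{"tx":0.007,"ty":0,"tz":0,"twist":0,"grip":1},{"tx":0.007,"ty":0,"tz":0,"twist":0,"grip":1}]'
```

```text
clock: 14.08
ee_pos: [547.4, 222.2, -15.2]
orientation: [-15.0, 89.9, -26.0]
contact_force: [0.8, 1.0, -1.5]
width: 19.5
clock: 14.33
ee_pos: [547.4, 222.2, -16.3]
orientation: [-15.6, 89.9, -26.6]
contact_force: [0.2, 0.3, -0.6]
width: 19.7
```

```bash
python3 -m inch '[{"tx":0.005,"ty":0,"tz":0,"twist":0,"grip":1},{"tx":0.007,"ty":0,"tz":0,"twist":0,"grip":1},{"tx":0.007,"ty":0,"tz":0,"twist":0,"grip":1}]'
```

```text
clock: 14.58
ee_pos: [547.3, 222.2, -17.4]
orientation: [-18.1, 89.9, -29.1]
contact_force: [0.3, 1.0, -0.1]
width: 19.9
```

```bash
python3 -m inch '[{"tx":0.004,"ty":0,"tz":0,"twist":0,"grip":1},{"tx":0.006,"ty":0,"tz":0,"twist":0,"grip":1},{"tx":0.006,"ty":0,"tz":0,"twist":0,"grip":1}]'; python3 - <<'E'
from h import *
s=camera("side")
crop(s,280,170,90,100,7,"pics/g2_s.png")
E
```

```text
clock: 14.83
ee_pos: [547.4, 222.2, -18.1]
orientation: [-10.0, 89.9, -21.0]
contact_force: [-1.0, -0.3, 4.0]
width: 19.8
```

View pics/g2_s.png

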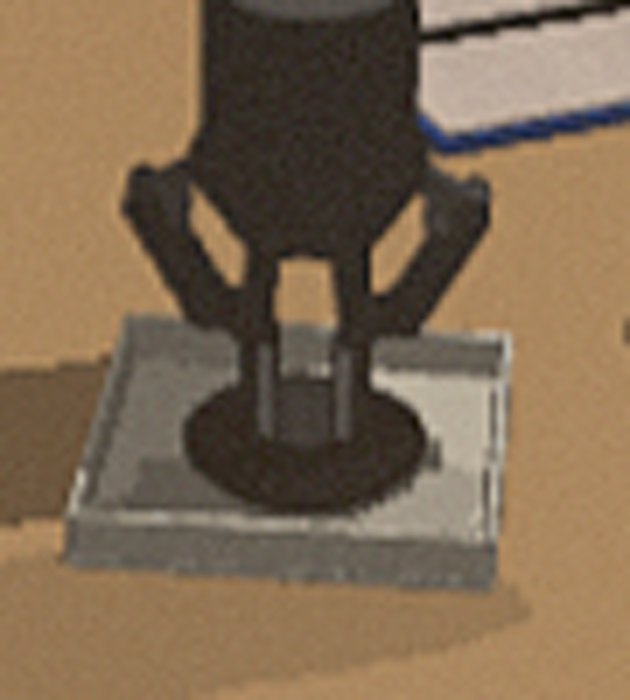

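The floor was felt at 4 N at the height I predicted. I'll release with a small opening and go up.

```bash
python3 -m inch '[{"tx":0,"ty":0,"tz":0,"twist":0,"grip":0.4},{"tx":0,"ty":0,"tz":0,"twist":0,"grip":0.3},{"tx":0,"ty":0,"tz":0,"twist":0,"grip":0.2},{"tx":0,"ty":0,"tz":0,"twist":0,"grip":0.1},{"tx":0,"ty":0,"tz":0,"twist":0,"grip":0},{"tx":0,"ty":0,"tz":0,"twist":0,"grip":0},{"tx":0,"ty":0,"tz":0,"twist":0,"grip":0}]'; python3 -m inch '[{"tx":-0.02,"ty":0,"tz":0,"twist":0,"grip":0},{"tx":-0.06,"ty":0,"tz":0,"twist":0,"grip":0},{"tx":-0.12,"ty":0,"tz":0,"twist":0,"grip":0},{"tx":-0.2,"ty":0,"tz":0,"twist":0,"grip":0},{"tx":-0.3,"ty":0,"tz":0,"twist":0,"grip":0},{"tx":-0.4,"ty":0,"tz":0,"twist":0,"grip":0},{"tx":-0.5,"ty":0,"tz":0,"twist":0,"grip":0},{"tx":-0.6,"ty":0,"tz":0,"twist":0,"grip":0},{"tx":-0.7,"ty":0,"tz":0,"twist":0,"grip":0},{"tx":-0.8,"ty":0,"tz":0,"twist":0,"grip":0}]'; python3 - <<'E'
from h import *
s=camera("side")
crop(s,270,130,120,140,5,"pics/i_s.png")
c=camera("top"); crop(c,375,170,100,100,7,"pics/i_t.png")
g=cv2.cvtColor(c["frame"],cv2.COLOR_BGR2HSV)
m=((g[...,0]<16)&(g[...,1]>140)&(g[...,2]>100)); m[:215]=0;m[262:]=0;m[:,:390]=0;m[:,440:]=0
ys,xs=np.nonzero(m); print(len(xs)); P=np.array([ray(c,u,v,75) for u,v in zip(xs,ys)])
A=np.array([549.4,-160.9]); r=P[:,:2]-A; print(np.hypot(*r.T).round(0), np.degrees(np.arctan2(r[:,1],r[:,0])).round(0)); print(P.mean(0))
mm=r.mean(0);print(np.degrees(np.arctan2(mm[1],mm[0])))
E
python3 go.py 500 -80 130 46
```

```text
clock: 15.47
ee_pos: [547.4, 222.2, -18.1]
orientation: [-11.5, 89.9, -22.5]
contact_force: [-0.1, 0.6, -0.1]
width: 42.7
clock: 16.3
ee_pos: [547.3, 222.3, 104.0]
orientation: [7.4, 89.9, -3.6]
contact_force: [-0.1, 0.7, 0.5]
width: 42.7
29
[35. 33. 38. 36. 35. 34. 39. 38. 37. 35. 44. 42. 41. 40. 45. 44. 43. 48.
 47. 46. 51. 50. 49. 54. 53. 52. 56. 55. 53.] [132. 135. 133. 135. 137. 140. 135. 137. 139. 142. 133. 135. 137. 139.
 135. 137. 139. 135. 136. 138. 135. 136. 138. 134. 136. 138. 136. 138.
 139.]
[ 517.65673311 -130.64807829   75.        ]
136.37803125871002
t 16.4 pos [548.5 222.7 105.2] yaw_y 79.0 F [-0.23  0.37  0.27] w 43.0 q1,7 [-44.  46. -22.]
shares tx ty tz [-0.1698 -2.0423  0.0681] twist 0.3668
```

View pics/i_s.png

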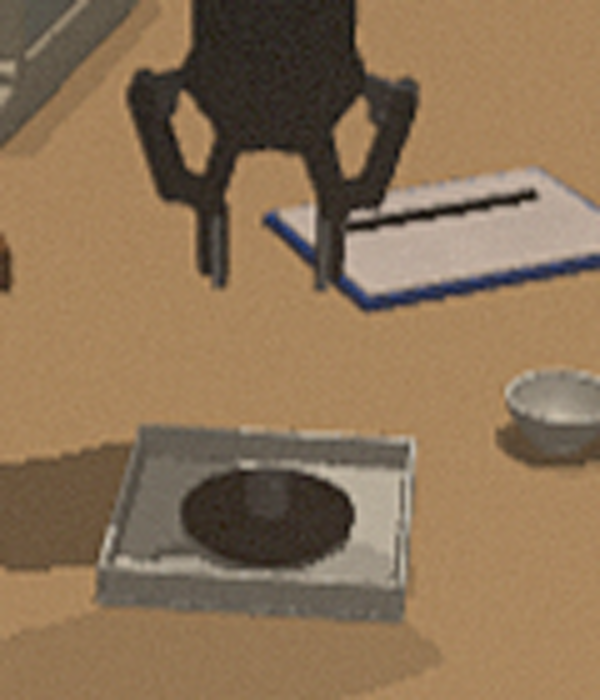

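View pics/i_t.png

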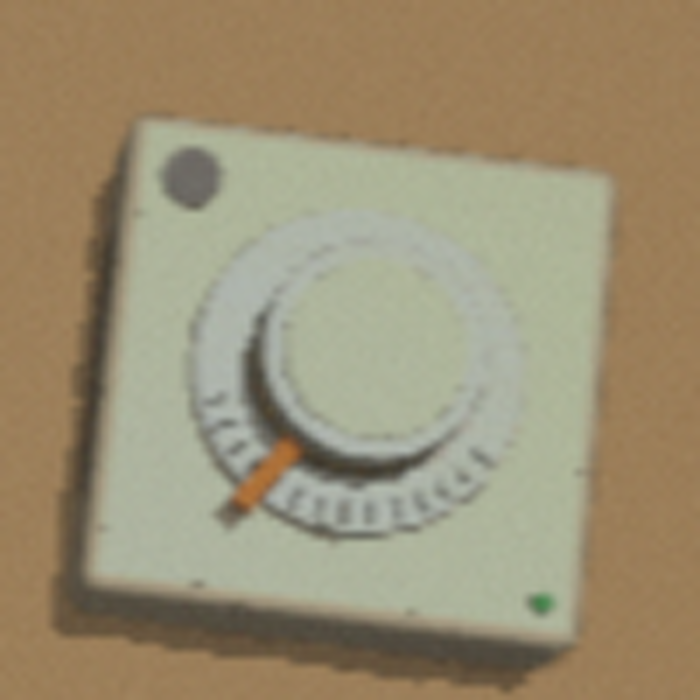

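The cap sits flat, knob up, in the tray at crop (268,515). The lever is at 136.4° and spans radii 33–58 mm, as described. I'll move to the clockwise side of the lever with the fingers shut and turned to 46°.

```bash
python3 go.py 529.4 -110.8 105 46.4; python3 -m inch '[{"tx":0,"ty":-0.06,"tz":0,"twist":0,"grip":1},{"tx":0,"ty":-0.14,"tz":0,"twist":0,"grip":1},{"tx":0,"ty":-0.23,"tz":0,"twist":0,"grip":1},{"tx":0,"ty":-0.32,"tz":0.01,"twist":0,"grip":1},{"tx":0,"ty":-0.41,"tz":0.02,"twist":0,"grip":1},{"tx":0,"ty":-0.5,"tz":0.03,"twist":0,"grip":1},{"tx":0,"ty":-0.59,"tz":0.04,"twist":0,"grip":1},{"tx":0,"ty":-0.68,"tz":0.05,"twist":0,"grip":1},{"tx":0,"ty":-0.77,"tz":0.06,"twist":0,"grip":1},{"tx":0,"ty":-0.86,"tz":0.07,"twist":0,"grip":1},{"tx":0,"ty":-0.95,"tz":0.08,"twist":0,"grip":1},{"tx":0,"ty":-1,"tz":0.1,"twist":0,"grip":1}]'; python3 go.py 529.4 -110.8 105 46.4
```

```text
t 16.4 pos [548.5 222.7 105.2] yaw_y 79.0 F [-0.23  0.37  0.27] w 43.0 q1,7 [-44.  46. -22.]
shares tx ty tz [-0.0024 -2.2069  0.2988] twist 0.3624
clock: 17.4
ee_pos: [534.3, 70.4, 105.0]
orientation: [21.9, 89.7, 10.9]
contact_force: [0.7, 0.2, -1.4]
width: -0.1
t 17.4 pos [534.3  70.4 105. ] yaw_y 78.9 F [ 0.72  0.16 -1.44] w -0.1 q1,7 [-31.  42.  -8.]
shares tx ty tz [-0.0015 -1.192   0.2   ] twist 0.3615
```

```bash
python3 -m inch '[{"tx":0,"ty":-0.1,"tz":0.02,"twist":0.03,"grip":1},{"tx":0,"ty":-0.2,"tz":0.04,"twist":0.06,"grip":1},{"tx":0,"ty":-0.3,"tz":0.05,"twist":0.1,"grip":1},{"tx":0,"ty":-0.4,"tz":0.07,"twist":0.14,"grip":1},{"tx":0,"ty":-0.5,"tz":0.09,"twist":0.18,"grip":1},{"tx":0,"ty":-0.6,"tz":0.1,"twist":0.22,"grip":1},{"tx":0,"ty":-0.7,"tz":0.12,"twist":0.26,"grip":1},{"tx":0,"ty":-0.8,"tz":0.14,"twist":0.3,"grip":1},{"tx":0,"ty":-0.9,"tz":0.16,"twist":0.33,"grip":1},{"tx":0,"ty":-0.96,"tz":0.17,"twist":0.36,"grip":1},{"tx":0,"ty":-1,"tz":0.18,"twist":0.36,"grip":1}]'; python3 go.py 529.4 -110.8 105 46.4
```

```text
clock: 18.32
ee_pos: [531.9, -83.5, 104.8]
orientation: [51.9, 89.7, 8.1]
contact_force: [-0.1, -0.4, -0.3]
width: 0.1
t 18.3167 pos [531.9 -83.5 104.8] yaw_y 46.2 F [-0.09 -0.43 -0.26] w 0.1 q1,7 [-20.  43. -17.]
shares tx ty tz [-0.0018 -0.1428  0.1142] twist -0.0019
```

```bash
python3 -m inch '[{"tx":0,"ty":-0.05,"tz":0.04,"twist":0,"grip":1},{"tx":0,"ty":-0.1,"tz":0.08,"twist":0,"grip":1},{"tx":0.04,"ty":-0.14,"tz":0.11,"twist":0,"grip":1},{"tx":0.1,"ty":-0.143,"tz":0.114,"twist":0,"grip":1},{"tx":0.17,"ty":-0.143,"tz":0.114,"twist":0,"grip":1},{"tx":0.24,"ty":-0.143,"tz":0.114,"twist":0,"grip":1},{"tx":0.3,"ty":-0.143,"tz":0.114,"twist":0,"grip":1},{"tx":0.34,"ty":-0.143,"tz":0.114,"twist":0,"grip":1},{"tx":0.36,"ty":-0.143,"tz":0.114,"twist":0,"grip":1},{"tx":0.36,"ty":-0.143,"tz":0.114,"twist":0,"grip":1}]'; python3 go.py 529.4 -110.8 31 46.4
python3 - <<'E'
from h import *
s=camera("side");c=camera("top")
crop(s,290,230,120,130,6,"pics/j_s.png");crop(c,375,170,100,100,7,"pics/j_t.png")
for p in[(529.4,-110.8,85),(529.4,-110.8,75)]: print(proj(s,p))
d=s["depth"];K=s["K"]
for u in range(320,345,1):
    for v in range(310,260,-1):
        z=d[v,u]; q=np.array([(u-K[0,2])/K[0,0]*z,-(v-K[1,2])/K[1,1]*z,-z,1]); w=(s["world_from_camera"]@q)[:3]
        if w[2]>77 and z>0 and -135<w[1]<-90: print(u,v,w.round(0),end=' '); break
E
```

```text
clock: 19.15
ee_pos: [529.3, -110.6, 50.0]
orientation: [53.6, 89.8, 9.8]
contact_force: [0.1, -0.1, 0.3]
width: -0.3
t 19.15 pos [ 529.3 -110.6   50. ] yaw_y 46.2 F [ 0.08 -0.09  0.32] w -0.3 q1,7 [-14.  37. -12.]
shares tx ty tz [ 0.1264 -0.0009  0.001 ] twist -0.0017
(np.float64(337.8087401260204), np.float64(289.7360073160642))
(np.float64(337.64872554409806), np.float64(293.9912628196176))
320 264 [497. -97. 136.] 321 265 [499. -95. 132.] 322 266 [501. -97. 132.] 323 266 [ 502. -102.  135.] 324 266 [ 504. -103.  135.] 325 266 [ 505. -104.  136.] 326 299 [ 505. -126.   77.] 327 298 [ 507. -123.   77.] 328 298 [ 509. -123.   77.] 329 272 [ 512. -110.  126.] 330 285 [ 516. -103.   91.] 331 288 [ 516. -111.   90.] 332 289 [ 518. -113.   90.] 333 301 [ 517. -133.   77.] 334 290 [ 521. -116.   89.] 335 290 [ 523. -119.   91.] 336 291 [ 525. -118.   88.] 337 291 [ 526. -120.   89.] 338 291 [ 529. -118.   87.] 339 290 [ 531. -115.   88.] 340 295 [ 530. -133.   90.] 341 289 [ 534. -120.   93.] 342 295 [ 533. -135.   91.] 343 294 [ 535. -133.   91.] 344 294 [ 537. -132.   91.]
```

View pics/j_s.png

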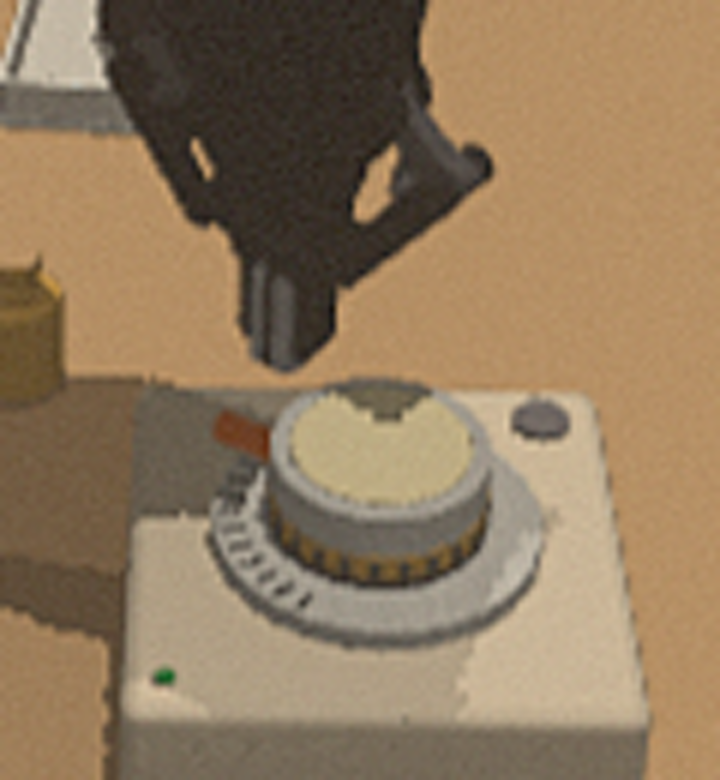

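View pics/j_t.png

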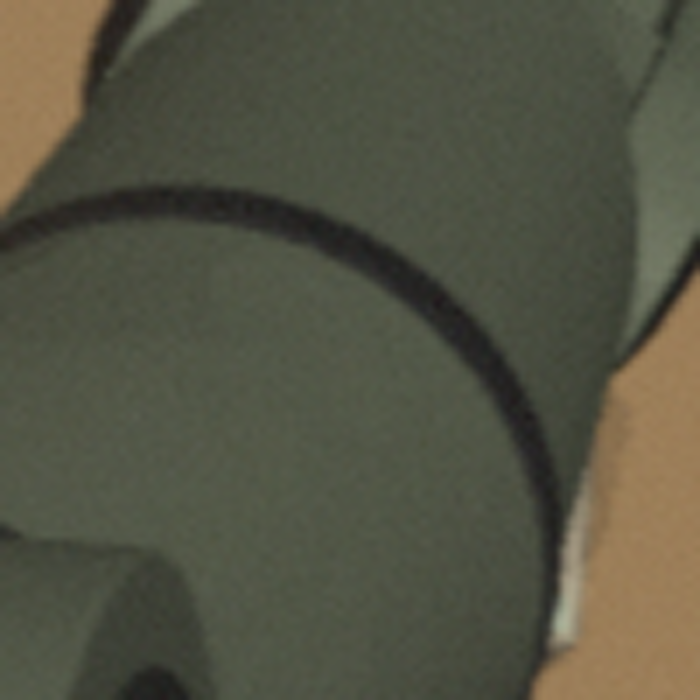

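The tips read about z=87.5 with 50 reported, so the offset is +37.5. I'll descend to reported 31, which puts the tips at 68.5, then check.

```bash
python3 -m inch '[{"tx":0.025,"ty":0,"tz":0,"twist":0,"grip":1},{"tx":0.05,"ty":0,"tz":0,"twist":0,"grip":1},{"tx":0.075,"ty":0,"tz":0,"twist":0,"grip":1},{"tx":0.1,"ty":0,"tz":0,"twist":0,"grip":1},{"tx":0.12,"ty":0,"tz":0,"twist":0,"grip":1},{"tx":0.127,"ty":0,"tz":0,"twist":0,"grip":1},{"tx":0.127,"ty":0,"tz":0,"twist":0,"grip":1},{"tx":0.127,"ty":0,"tz":0,"twist":0,"grip":1}]'; python3 go.py 529.4 -110.8 31 46.4
python3 - <<'E'
from h import *
s=camera("side")
crop(s,290,230,120,130,6,"pics/k_s.png")
E
```

```text
clock: 19.92
ee_pos: [529.9, -110.8, 31.8]
orientation: [50.1, 89.7, 6.3]
contact_force: [0.1, 0.2, 0.9]
width: -0.1
t 19.9167 pos [ 529.9 -110.8   31.8] yaw_y 46.2 F [0.13 0.19 0.9 ] w -0.1 q1,7 [-13.  35. -11.]
shares tx ty tz [ 0.0053 -0.002  -0.0023] twist -0.0019
```

View pics/k_s.png

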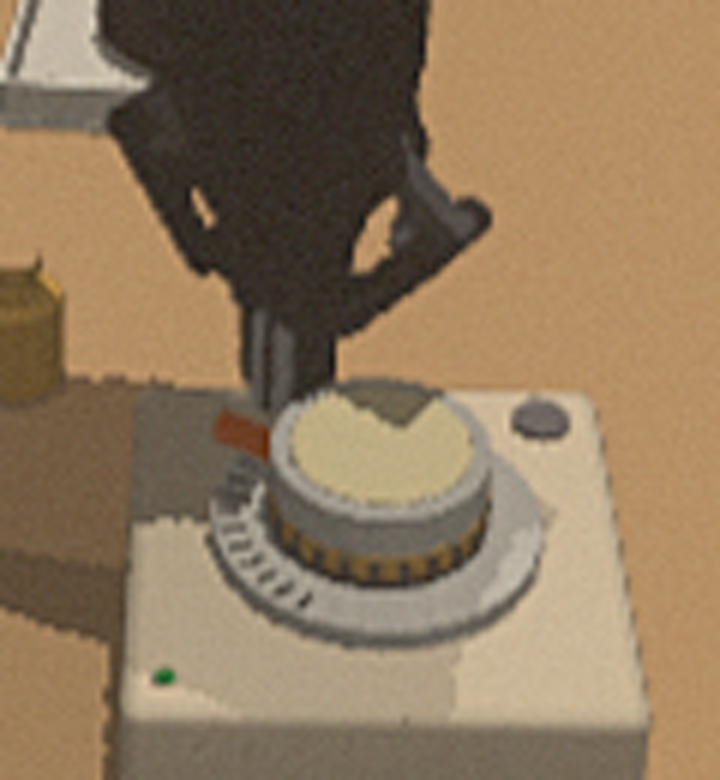

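```bash
cat > arc.py <<'E'
import sys
from h import *
A0=np.array([549.4,-160.9]); R0=49.;S0=14.5;Z0=31.
def P(phi,s=S0):
    a=np.radians(phi); return A0+R0*np.array([np.cos(a),np.sin(a)])-s*np.array([-np.sin(a),np.cos(a)])
st=readout.get_state(); T=toolaxes(st); p=st["ee_pos"]; cy=np.degrees(np.arctan2(T[1,1],T[0,1]))
from scipy.optimize import brentq
# current phi: best match by polar angle of position
ang=np.degrees(np.arctan2(*(p[:2]-A0)[::-1]))%360; off=np.degrees(np.arctan2(-S0,R0)); phi=ang-off
a=np.radians(phi); f=st["contact_force"]; t=np.array([-np.sin(a),np.cos(a)]); r=np.array([np.cos(a),np.sin(a)])
print("t",round(st["clock"],2),"pos",p.round(1),"phi(pos)",round(phi,2),"rad",round(np.hypot(*(p[:2]-A0)),1),"(51.1)","yaw+90",round(cy+90,1),"F tang(push resist)",round(-f[:2]@t,2),"F rad",round(f[:2]@r,2),"Fz",round(f[2],2))
for q in map(float,sys.argv[1:]):
    d=np.append(P(phi+q),Z0)-p; sh=T.T@d/150; tw=-((phi+q-90-cy+180)%360-180)/90
    print(q,"tx %.4f ty %.4f tz %.4f twist %.4f"%(*sh,tw))
E
python3 arc.py 3 6 9 12 15
```

```text
t 19.97 pos [ 529.9 -110.8   31.9] phi(pos) 127.73 rad 53.7 (51.1) yaw+90 136.2 F tang(push resist) 0.47 F rad 0.07 Fz 0.49
3.0 tx 0.0060 ty -0.0238 tz 0.0087 twist 0.0611
6.0 tx 0.0059 ty -0.0405 tz 0.0025 twist 0.0278
9.0 tx 0.0058 ty -0.0575 tz -0.0029 twist -0.0055
12.0 tx 0.0057 ty -0.0748 tz -0.0073 twist -0.0389
15.0 tx 0.0056 ty -0.0922 tz -0.0109 twist -0.0722
```

```bash
python3 -m inch '[{"tx":0.004,"ty":-0.012,"tz":0,"twist":0,"grip":1},{"tx":0.005,"ty":-0.022,"tz":0,"twist":0,"grip":1},{"tx":0.005,"ty":-0.03,"tz":0,"twist":0,"grip":1},{"tx":0.005,"ty":-0.037,"tz":0,"twist":0,"grip":1},{"tx":0.005,"ty":-0.044,"tz":-0.001,"twist":0,"grip":1},{"tx":0.005,"ty":-0.05,"tz":-0.002,"twist":0,"grip":1},{"tx":0.005,"ty":-0.055,"tz":-0.003,"twist":-0.005,"grip":1},{"tx":0.005,"ty":-0.06,"tz":-0.003,"twist":-0.01,"grip":1}]'; python3 arc.py 2 4 6 8 10
```

```text
clock: 20.63
ee_pos: [523.3, -117.0, 31.1]
orientation: [48.9, 89.7, 6.1]
contact_force: [-0.3, -0.1, 0.2]
width: 0.1
t 20.63 pos [ 523.3 -117.    31.1] phi(pos) 137.23 rad 51.0 (51.1) yaw+90 137.2 F tang(push resist) -0.28 F rad 0.12 Fz 0.23
2.0 tx 0.0007 ty -0.0114 tz -0.0035 twist -0.0229
4.0 tx 0.0007 ty -0.0229 tz -0.0063 twist -0.0451
6.0 tx 0.0006 ty -0.0346 tz -0.0086 twist -0.0673
8.0 tx 0.0006 ty -0.0463 tz -0.0106 twist -0.0896
10.0 tx 0.0005 ty -0.0581 tz -0.0121 twist -0.1118
```

```bash
python3 -m inch '[{"tx":0.001,"ty":-0.006,"tz":-0.002,"twist":-0.01,"grip":1},{"tx":0.001,"ty":-0.0115,"tz":-0.0035,"twist":-0.023,"grip":1},{"tx":0.001,"ty":-0.017,"tz":-0.005,"twist":-0.034,"grip":1},{"tx":0.001,"ty":-0.023,"tz":-0.006,"twist":-0.045,"grip":1},{"tx":0.001,"ty":-0.023,"tz":-0.006,"twist":-0.045,"grip":1}]'; python3 arc.py 2 4 6 8 10
```

```text
clock: 21.05
ee_pos: [520.4, -118.7, 31.0]
orientation: [48.7, 89.7, 10.1]
contact_force: [1.8, 3.3, -0.1]
width: 0.1
t 21.05 pos [ 520.4 -118.7   31. ] phi(pos) 141.05 rad 51.2 (51.1) yaw+90 141.3 F tang(push resist) 3.75 F rad 0.69 Fz -0.09
2.0 tx -0.0001 ty -0.0116 tz -0.0026 twist -0.0190
4.0 tx -0.0002 ty -0.0232 tz -0.0055 twist -0.0413
6.0 tx -0.0002 ty -0.0348 tz -0.0079 twist -0.0635
8.0 tx -0.0003 ty -0.0465 tz -0.0099 twist -0.0857
10.0 tx -0.0004 ty -0.0583 tz -0.0115 twist -0.1079
```

```bash
python3 -m inch '[{"tx":0,"ty":-0.006,"tz":-0.0015,"twist":-0.01,"grip":1},{"tx":0,"ty":-0.0116,"tz":-0.0026,"twist":-0.019,"grip":1},{"tx":0,"ty":-0.0174,"tz":-0.004,"twist":-0.03,"grip":1},{"tx":0,"ty":-0.0232,"tz":-0.0055,"twist":-0.041,"grip":1},{"tx":0,"ty":-0.029,"tz":-0.0067,"twist":-0.052,"grip":1},{"tx":0,"ty":-0.0348,"tz":-0.0079,"twist":-0.0635,"grip":1},{"tx":0,"ty":-0.0406,"tz":-0.009,"twist":-0.0745,"grip":1},{"tx":0,"ty":-0.0465,"tz":-0.0099,"twist":-0.0857,"grip":1},{"tx":0,"ty":-0.0524,"tz":-0.0107,"twist":-0.097,"grip":1},{"tx":0,"ty":-0.0583,"tz":-0.0115,"twist":-0.108,"grip":1}]'; python3 arc.py 3 6 9 12 15
```

```text
clock: 21.88
ee_pos: [513.3, -124.5, 30.9]
orientation: [41.2, 89.7, 12.4]
contact_force: [1.0, 4.0, 0.3]
width: 0.4
t 21.88 pos [ 513.3 -124.5   30.9] phi(pos) 151.23 rad 51.3 (51.1) yaw+90 151.2 F tang(push resist) 3.93 F rad 1.05 Fz 0.28
3.0 tx -0.0006 ty -0.0176 tz -0.0034 twist -0.0341
6.0 tx -0.0007 ty -0.0350 tz -0.0071 twist -0.0675
9.0 tx -0.0008 ty -0.0527 tz -0.0098 twist -0.1008
12.0 tx -0.0008 ty -0.0704 tz -0.0117 twist -0.1341
15.0 tx -0.0009 ty -0.0882 tz -0.0126 twist -0.1675
```

```bash
python3 -m inch '[{"tx":0,"ty":-0.006,"tz":-0.001,"twist":-0.011,"grip":1},{"tx":-0.0006,"ty":-0.012,"tz":-0.0022,"twist":-0.022,"grip":1},{"tx":-0.0006,"ty":-0.0176,"tz":-0.0034,"twist":-0.034,"grip":1},{"tx":-0.0006,"ty":-0.0234,"tz":-0.0046,"twist":-0.045,"grip":1},{"tx":-0.0006,"ty":-0.0292,"tz":-0.006,"twist":-0.056,"grip":1},{"tx":-0.0007,"ty":-0.035,"tz":-0.0071,"twist":-0.0675,"grip":1},{"tx":-0.0007,"ty":-0.041,"tz":-0.008,"twist":-0.079,"grip":1},{"tx":-0.0007,"ty":-0.047,"tz":-0.009,"twist":-0.09,"grip":1},{"tx":-0.0008,"ty":-0.0527,"tz":-0.0098,"twist":-0.101,"grip":1},{"tx":-0.0008,"ty":-0.0586,"tz":-0.0105,"twist":-0.112,"grip":1},{"tx":-0.0008,"ty":-0.0645,"tz":-0.0111,"twist":-0.123,"grip":1},{"tx":-0.0008,"ty":-0.0704,"tz":-0.0117,"twist":-0.134,"grip":1}]'; python3 arc.py 3 6 9 12 15;  python3 - <<'E'
from h import *
s=camera("side")
crop(s,290,230,120,130,6,"pics/l_s.png")
E
```

```text
clock: 22.88
ee_pos: [506.2, -132.8, 30.9]
orientation: [34.7, 89.7, 18.0]
contact_force: [-0.4, 5.6, 0.4]
width: -0.3
t 22.88 pos [ 506.2 -132.8   30.9] phi(pos) 163.41 rad 51.6 (51.1) yaw+90 163.3 F tang(push resist) 5.25 F rad 2.03 Fz 0.36
3.0 tx -0.0009 ty -0.0181 tz -0.0016 twist -0.0343
6.0 tx -0.0009 ty -0.0356 tz -0.0053 twist -0.0676
9.0 tx -0.0010 ty -0.0532 tz -0.0081 twist -0.1009
12.0 tx -0.0010 ty -0.0709 tz -0.0099 twist -0.1343
15.0 tx -0.0011 ty -0.0887 tz -0.0108 twist -0.1676
```

View pics/l_s.png

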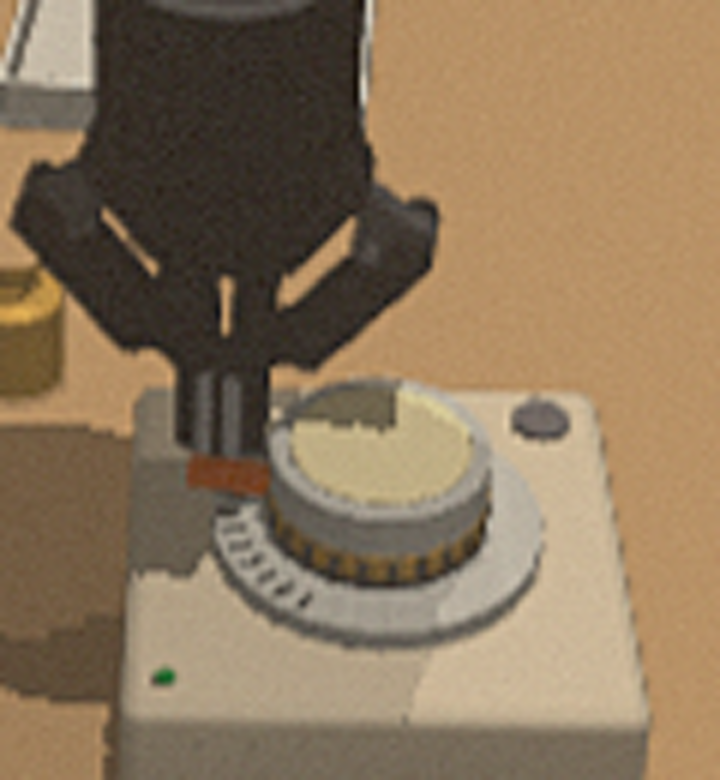

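```bash
sed -i 's/R0=49./R0=50./' arc.py; python3 arc.py 3 6 9 12 15
```

```text
t 22.93 pos [ 506.1 -133.    30.9] phi(pos) 163.37 rad 51.5 (51.1) yaw+90 163.4 F tang(push resist) 4.37 F rad 1.66 Fz 0.65
3.0 tx -0.0008 ty -0.0166 tz -0.0080 twist -0.0332
6.0 tx -0.0008 ty -0.0344 tz -0.0117 twist -0.0665
9.0 tx -0.0009 ty -0.0523 tz -0.0144 twist -0.0998
12.0 tx -0.0009 ty -0.0704 tz -0.0162 twist -0.1332
15.0 tx -0.0010 ty -0.0886 tz -0.0171 twist -0.1665
```

```bash
python3 -m inch '[{"tx":0,"ty":-0.007,"tz":-0.003,"twist":-0.013,"grip":1},{"tx":-0.0008,"ty":-0.014,"tz":-0.006,"twist":-0.027,"grip":1},{"tx":-0.0008,"ty":-0.021,"tz":-0.009,"twist":-0.04,"grip":1},{"tx":-0.0008,"ty":-0.028,"tz":-0.0105,"twist":-0.053,"grip":1},{"tx":-0.0008,"ty":-0.0344,"tz":-0.0117,"twist":-0.0665,"grip":1},{"tx":-0.0008,"ty":-0.0415,"tz":-0.013,"twist":-0.08,"grip":1},{"tx":-0.0008,"ty":-0.0487,"tz":-0.014,"twist":-0.093,"grip":1},{"tx":-0.0009,"ty":-0.056,"tz":-0.0149,"twist":-0.106,"grip":1},{"tx":-0.0009,"ty":-0.063,"tz":-0.0156,"twist":-0.12,"grip":1},{"tx":-0.0009,"ty":-0.0704,"tz":-0.0162,"twist":-0.133,"grip":1},{"tx":-0.001,"ty":-0.0776,"tz":-0.0166,"twist":-0.146,"grip":1},{"tx":-0.001,"ty":-0.084,"tz":-0.017,"twist":-0.158,"grip":1}]'; python3 arc.py 1 2 3 4 5 6
```

```text
clock: 23.93
ee_pos: [500.0, -144.3, 31.0]
orientation: [19.3, 89.7, 17.0]
contact_force: [2.5, 4.7, -1.1]
width: 0.0
t 23.93 pos [ 500.  -144.3   31. ] phi(pos) 177.63 rad 52.1 (51.1) yaw+90 177.7 F tang(push resist) 4.8 F rad -2.34 Fz -1.15
1.0 tx -0.0001 ty -0.0059 tz -0.0015 twist -0.0101
2.0 tx -0.0001 ty -0.0117 tz -0.0030 twist -0.0212
3.0 tx -0.0002 ty -0.0176 tz -0.0045 twist -0.0323
4.0 tx -0.0002 ty -0.0235 tz -0.0058 twist -0.0434
5.0 tx -0.0002 ty -0.0294 tz -0.0071 twist -0.0545
6.0 tx -0.0002 ty -0.0354 tz -0.0082 twist -0.0656
```

```bash
python3 -m inch '[{"tx":0,"ty":-0.006,"tz":-0.0015,"twist":-0.01,"grip":1},{"tx":0,"ty":-0.0117,"tz":-0.003,"twist":-0.021,"grip":1},{"tx":0,"ty":-0.0176,"tz":-0.0045,"twist":-0.032,"grip":1},{"tx":0,"ty":-0.0235,"tz":-0.0058,"twist":-0.043,"grip":1},{"tx":0,"ty":-0.0294,"tz":-0.0071,"twist":-0.0545,"grip":1},{"tx":0,"ty":-0.0354,"tz":-0.0082,"twist":-0.0656,"grip":1},{"tx":0,"ty":-0.0354,"tz":-0.0082,"twist":-0.0656,"grip":1}]'; python3 arc.py 1; python3 -m inch '[{"tx":0,"ty":0,"tz":0,"twist":0,"grip":1},{"tx":0,"ty":0,"tz":0,"twist":0,"grip":1}]'; python3 arc.py 1;python3 -m inch '[{"tx":0,"ty":-0.001,"tz":0,"twist":0,"grip":1},{"tx":0,"ty":-0.001,"tz":0,"twist":0,"grip":1}]'; python3 arc.py 1;python3 -m inch '[{"tx":0,"ty":-0.002,"tz":0,"twist":0,"grip":1},{"tx":0,"ty":-0.002,"tz":0,"twist":0,"grip":1}]'; python3 arc.py 1 2 3 4
```

```text
clock: 24.52
ee_pos: [498.4, -149.7, 30.9]
orientation: [13.6, 89.7, 17.4]
contact_force: [1.0, 3.8, -1.2]
width: 0.0
t 24.52 pos [ 498.4 -149.7   30.9] phi(pos) 183.8 rad 52.2 (51.1) yaw+90 183.7 F tang(push resist) 3.71 F rad -1.29 Fz -1.19
1.0 tx -0.0004 ty -0.0060 tz -0.0009 twist -0.0117
clock: 24.68
ee_pos: [498.4, -149.7, 30.9]
orientation: [13.9, 89.7, 17.7]
contact_force: [1.3, 4.2, 0.1]
width: -0.0
t 24.68 pos [ 498.4 -149.7   30.9] phi(pos) 183.83 rad 52.2 (51.1) yaw+90 183.8 F tang(push resist) 4.1 F rad -1.53 Fz 0.13
1.0 tx -0.0005 ty -0.0061 tz -0.0006 twist -0.0115
clock: 24.85
ee_pos: [498.4, -149.9, 30.9]
orientation: [13.7, 89.7, 17.5]
contact_force: [2.8, 5.2, -0.3]
width: 0.0
t 24.85 pos [ 498.4 -149.9   30.9] phi(pos) 183.97 rad 52.2 (51.1) yaw+90 183.8 F tang(push resist) 5.03 F rad -3.19 Fz -0.33
1.0 tx -0.0007 ty -0.0061 tz -0.0009 twist -0.0125
clock: 25.02
ee_pos: [498.4, -150.1, 30.9]
orientation: [14.2, 89.7, 18.1]
contact_force: [2.5, 6.4, 0.7]
width: 0.4
t 25.02 pos [ 498.4 -150.1   30.9] phi(pos) 184.24 rad 52.2 (51.1) yaw+90 183.9 F tang(push resist) 6.17 F rad -3.0 Fz 0.71
1.0 tx -0.0008 ty -0.0060 tz -0.0010 twist -0.0149
2.0 tx -0.0008 ty -0.0119 tz -0.0025 twist -0.0260
3.0 tx -0.0008 ty -0.0178 tz -0.0039 twist -0.0372
4.0 tx -0.0009 ty -0.0237 tz -0.0051 twist -0.0483
```

```bash
cat > chk.py <<'E'
import sys
from h import *
st=readout.get_state();p=st["ee_pos"];A0=np.array([549.4,-160.9])
T=toolaxes(st); y=T[:,1]; f=st["contact_force"]
F=f@y; ang=np.degrees(np.arctan2(*(p[:2]-A0)[::-1]))%360
print("CHK t %.2f ang %.2f rad %.1f yaw+90 %.1f z %.1f push %.2f lat %.2f"%(st["clock"],ang,np.hypot(*(p[:2]-A0)),np.degrees(np.arctan2(y[1],y[0]))+90,p[2],F,f@T[:,2]))
sys.exit(0 if F<float(sys.argv[1]) else 1)
E
python3 -m inch '[{"tx":0,"ty":-0.003,"tz":-0.0005,"twist":-0.007,"grip":1},{"tx":0,"ty":-0.006,"tz":-0.001,"twist":-0.014,"grip":1},{"tx":0,"ty":-0.009,"tz":-0.0018,"twist":-0.02,"grip":1}]'; python3 chk.py 8 && python3 -m inch '[{"ty":-0.0015,"tx":0,"tz":-0.0003,"twist":-0.003,"grip":1},{"tx":0,"ty":-0.003,"tz":-0.0006,"twist":-0.006,"grip":1}]' && python3 chk.py 8 && python3 -m inch '[{"ty":-0.0015,"tx":0,"tz":-0.0003,"twist":-0.003,"grip":1},{"tx":0,"ty":-0.003,"tz":-0.0006,"twist":-0.006,"grip":1}]' && python3 chk.py 8
```

```text
clock: 25.27
ee_pos: [498.0, -151.4, 30.8]
orientation: [15.7, 89.7, 21.5]
contact_force: [1.5, 5.0, 1.1]
width: -0.3
CHK t 25.27 ang 169.51 rad 52.3 yaw+90 185.8 z 30.8 push 4.84 lat 1.98
clock: 25.43
ee_pos: [497.8, -151.7, 30.8]
orientation: [17.2, 89.7, 23.6]
contact_force: [1.7, 4.3, 1.3]
width: 0.2
CHK t 25.43 ang 169.91 rad 52.4 yaw+90 186.4 z 30.8 push 4.04 lat 2.18
clock: 25.6
ee_pos: [497.7, -152.1, 30.8]
orientation: [18.0, 89.7, 25.0]
contact_force: [1.2, 5.5, 0.5]
width: 0.2
CHK t 25.60 ang 170.34 rad 52.4 yaw+90 187.0 z 30.8 push 5.36 lat 1.90
```

```bash
python3 chk.py 8 && python3 -m inch '[{"ty":-0.0015,"tx":0,"tz":0,"twist":-0.003,"grip":1},{"tx":0,"ty":-0.003,"tz":-0.0003,"twist":-0.006,"grip":1}]' >/dev/null&& python3 chk.py 8 && python3 -m inch '[{"ty":-0.0015,"tx":0,"tz":0,"twist":-0.003,"grip":1},{"tx":0,"ty":-0.003,"tz":-0.0003,"twist":-0.006,"grip":1}]' >/dev/null&& python3 chk.py 8&& python3 -m inch '[{"ty":-0.0015,"tx":0,"tz":0,"twist":-0.003,"grip":1},{"tx":0,"ty":-0.003,"tz":-0.0003,"twist":-0.006,"grip":1}]' >/dev/null&& python3 chk.py 8&& python3 -m inch '[{"ty":-0.0015,"tx":0,"tz":0,"twist":-0.003,"grip":1},{"tx":0,"ty":-0.003,"tz":-0.0003,"twist":-0.006,"grip":1}]' >/dev/null&& python3 chk.py 8&& python3 -m inch '[{"ty":-0.0015,"tx":0,"tz":0,"twist":-0.003,"grip":1},{"tx":0,"ty":-0.003,"tz":-0.0003,"twist":-0.006,"grip":1}]' >/dev/null&& python3 chk.py 8&& python3 -m inch '[{"ty":-0.0015,"tx":0,"tz":0,"twist":-0.003,"grip":1},{"tx":0,"ty":-0.003,"tz":-0.0003,"twist":-0.006,"grip":1}]' >/dev/null&& python3 chk.py 8; python3 arc.py 1 2
```

```text
CHK t 25.60 ang 170.34 rad 52.4 yaw+90 187.0 z 30.8 push 5.36 lat 1.90
CHK t 25.77 ang 170.74 rad 52.5 yaw+90 187.6 z 30.8 push 5.11 lat 1.26
CHK t 25.93 ang 171.14 rad 52.5 yaw+90 188.2 z 30.8 push 5.64 lat 2.01
CHK t 26.10 ang 171.51 rad 52.6 yaw+90 188.8 z 30.8 push 5.44 lat 1.51
CHK t 26.27 ang 171.88 rad 52.6 yaw+90 189.4 z 30.8 push 6.18 lat 1.12
CHK t 26.43 ang 172.30 rad 52.7 yaw+90 190.0 z 30.8 push 5.99 lat 0.91
CHK t 26.60 ang 172.67 rad 52.7 yaw+90 190.6 z 30.8 push 4.85 lat 2.43
t 26.6 pos [ 497.1 -154.2   30.8] phi(pos) 188.84 rad 52.7 (51.1) yaw+90 190.6 F tang(push resist) 4.92 F rad -2.28 Fz 0.86
1.0 tx -0.0016 ty -0.0072 tz 0.0025 twist 0.0086
2.0 tx -0.0017 ty -0.0130 tz 0.0008 twist -0.0025
```

```bash
M(){ python3 chk.py 8; }; python3 -m inch '[{"ty":-0.0015,"tx":0,"tz":0.0003,"twist":-0.001,"grip":1},{"tx":0,"ty":-0.0035,"tz":0.0003,"twist":-0.002,"grip":1}]' >/dev/null&& M && python3 -m inch '[{"ty":-0.0015,"tx":0,"tz":0.0003,"twist":-0.001,"grip":1},{"tx":0,"ty":-0.0035,"tz":0.0003,"twist":-0.002,"grip":1}]' >/dev/null&& M && python3 -m inch '[{"ty":-0.0015,"tx":0,"tz":0,"twist":-0.002,"grip":1},{"tx":0,"ty":-0.0035,"tz":0,"twist":-0.004,"grip":1}]' >/dev/null&& M && python3 -m inch '[{"ty":-0.0015,"tx":0,"tz":0,"twist":-0.002,"grip":1},{"tx":0,"ty":-0.0035,"tz":0,"twist":-0.004,"grip":1}]' >/dev/null&& M && python3 -m inch '[{"ty":-0.0015,"tx":0,"tz":0,"twist":-0.003,"grip":1},{"tx":0,"ty":-0.0035,"tz":0,"twist":-0.005,"grip":1}]' >/dev/null&& M && python3 -m inch '[{"ty":-0.0015,"tx":0,"tz":0,"twist":-0.003,"grip":1},{"tx":0,"ty":-0.0035,"tz":0,"twist":-0.005,"grip":1}]' >/dev/null&& M; python3 arc.py 1 2
```

```text
CHK t 26.77 ang 173.10 rad 52.8 yaw+90 190.8 z 30.8 push 5.36 lat 1.52
CHK t 26.93 ang 173.55 rad 52.7 yaw+90 191.1 z 30.7 push 5.83 lat 1.59
CHK t 27.10 ang 173.95 rad 52.7 yaw+90 191.5 z 30.8 push 4.30 lat 2.28
CHK t 27.27 ang 174.39 rad 52.7 yaw+90 191.9 z 30.7 push 6.16 lat 1.99
CHK t 27.43 ang 174.79 rad 52.7 yaw+90 192.4 z 30.7 push 5.21 lat 2.05
CHK t 27.60 ang 175.23 rad 52.8 yaw+90 193.0 z 30.7 push 4.96 lat 1.85
t 27.6 pos [ 496.8 -156.5   30.7] phi(pos) 191.41 rad 52.8 (51.1) yaw+90 193.0 F tang(push resist) 5.0 F rad -1.71 Fz 2.13
1.0 tx -0.0017 ty -0.0073 tz 0.0030 twist 0.0061
2.0 tx -0.0018 ty -0.0131 tz 0.0013 twist -0.0050
```

```bash
M(){ python3 chk.py 8.5; }; python3 -m inch '[{"ty":-0.0018,"tx":0,"tz":0.0003,"twist":-0.002,"grip":1},{"tx":0,"ty":-0.0038,"tz":0.0003,"twist":-0.004,"grip":1}]' >/dev/null&& M && python3 -m inch '[{"ty":-0.0018,"tx":0,"tz":0.0003,"twist":-0.002,"grip":1},{"tx":0,"ty":-0.0038,"tz":0.0003,"twist":-0.004,"grip":1}]' >/dev/null&& M && python3 -m inch '[{"ty":-0.0018,"tx":0,"tz":0,"twist":-0.002,"grip":1},{"tx":0,"ty":-0.0038,"tz":0,"twist":-0.005,"grip":1}]' >/dev/null&& M && python3 -m inch '[{"ty":-0.0018,"tx":0,"tz":0,"twist":-0.002,"grip":1},{"tx":0,"ty":-0.0038,"tz":0,"twist":-0.005,"grip":1}]' >/dev/null&& M && python3 -m inch '[{"ty":-0.0018,"tx":0,"tz":0,"twist":-0.003,"grip":1},{"tx":0,"ty":-0.0038,"tz":0,"twist":-0.005,"grip":1}]' >/dev/null&& M && python3 -m inch '[{"ty":-0.0018,"tx":0,"tz":0,"twist":-0.003,"grip":1},{"tx":0,"ty":-0.0038,"tz":0,"twist":-0.005,"grip":1}]' >/dev/null&& M && python3 -m inch '[{"ty":-0.0018,"tx":0,"tz":0,"twist":-0.003,"grip":1},{"tx":0,"ty":-0.0038,"tz":0,"twist":-0.005,"grip":1}]' >/dev/null&& M && python3 -m inch '[{"ty":-0.0018,"tx":0,"tz":0,"twist":-0.003,"grip":1},{"tx":0,"ty":-0.0038,"tz":0,"twist":-0.005,"grip":1}]' >/dev/null&& M && python3 -m inch '[{"ty":-0.0018,"tx":0,"tz":0,"twist":-0.003,"grip":1},{"tx":0,"ty":-0.0038,"tz":0,"twist":-0.005,"grip":1}]' >/dev/null&& M ; python3 arc.py 1 2
```

```text
CHK t 27.77 ang 175.70 rad 52.9 yaw+90 193.4 z 30.7 push 6.39 lat 2.52
CHK t 27.93 ang 176.13 rad 52.9 yaw+90 193.8 z 30.7 push 5.67 lat 0.97
CHK t 28.10 ang 176.63 rad 52.9 yaw+90 194.3 z 30.7 push 5.05 lat 2.48
CHK t 28.27 ang 177.09 rad 52.9 yaw+90 194.8 z 30.7 push 5.85 lat 2.44
CHK t 28.43 ang 177.52 rad 53.0 yaw+90 195.3 z 30.7 push 6.61 lat 1.52
CHK t 28.60 ang 177.97 rad 53.0 yaw+90 195.8 z 30.7 push 5.10 lat 1.48
CHK t 28.77 ang 178.42 rad 53.0 yaw+90 196.4 z 30.7 push 5.24 lat 2.76
CHK t 28.93 ang 178.82 rad 53.0 yaw+90 196.9 z 30.7 push 5.34 lat 1.25
CHK t 29.10 ang 179.27 rad 53.1 yaw+90 197.4 z 30.7 push 4.89 lat 2.00
t 29.1 pos [ 496.3 -160.2   30.7] phi(pos) 195.44 rad 53.1 (51.1) yaw+90 197.4 F tang(push resist) 4.94 F rad -1.83 Fz 2.67
1.0 tx -0.0020 ty -0.0080 tz 0.0049 twist 0.0106
2.0 tx -0.0021 ty -0.0138 tz 0.0031 twist -0.0006
```

```bash
M(){ python3 chk.py 8.5; }; python3 -m inch '[{"ty":-0.0018,"tx":-0.0008,"tz":0.001,"twist":-0.001,"grip":1},{"tx":-0.0008,"ty":-0.0038,"tz":0.001,"twist":-0.002,"grip":1}]' >/dev/null&& M && python3 -m inch '[{"ty":-0.0018,"tx":-0.0008,"tz":0.001,"twist":-0.001,"grip":1},{"tx":-0.0008,"ty":-0.0038,"tz":0.001,"twist":-0.002,"grip":1}]' >/dev/null&& M && python3 -m inch '[{"ty":-0.0018,"tx":0,"tz":0.001,"twist":-0.002,"grip":1},{"tx":0,"ty":-0.0038,"tz":0.001,"twist":-0.004,"grip":1}]' >/dev/null&& M && python3 -m inch '[{"ty":-0.0018,"tx":0,"tz":0.0006,"twist":-0.002,"grip":1},{"tx":0,"ty":-0.0038,"tz":0.0006,"twist":-0.004,"grip":1}]' >/dev/null&& M && python3 -m inch '[{"ty":-0.0018,"tx":0,"tz":0.0003,"twist":-0.003,"grip":1},{"tx":0,"ty":-0.0038,"tz":0.0003,"twist":-0.005,"grip":1}]' >/dev/null&& M && python3 -m inch '[{"ty":-0.0018,"tx":0,"tz":0.0003,"twist":-0.003,"grip":1},{"tx":0,"ty":-0.0038,"tz":0.0003,"twist":-0.005,"grip":1}]' >/dev/null&& M ; python3 arc.py 1 2;  python3 - <<'E'
from h import *
s=camera("side")
crop(s,290,230,120,130,6,"pics/m_s.png")
E
```

```text
CHK t 29.27 ang 179.68 rad 53.1 yaw+90 197.6 z 30.8 push 5.63 lat 1.10
CHK t 29.43 ang 179.96 rad 53.1 yaw+90 197.9 z 30.8 push 5.61 lat 2.16
CHK t 29.60 ang 180.33 rad 53.1 yaw+90 198.3 z 30.8 push 5.27 lat 1.45
CHK t 29.77 ang 180.71 rad 53.2 yaw+90 198.7 z 30.7 push 6.06 lat 0.92
CHK t 29.93 ang 181.11 rad 53.2 yaw+90 199.2 z 30.7 push 4.93 lat 1.91
CHK t 30.10 ang 181.46 rad 53.3 yaw+90 199.7 z 30.7 push 5.83 lat 2.82
t 30.1 pos [ 496.1 -162.3   30.7] phi(pos) 197.63 rad 53.3 (51.1) yaw+90 199.7 F tang(push resist) 5.92 F rad -2.61 Fz 2.47
1.0 tx -0.0022 ty -0.0083 tz 0.0059 twist 0.0122
2.0 tx -0.0022 ty -0.0141 tz 0.0041 twist 0.0011
```

View pics/m_s.png

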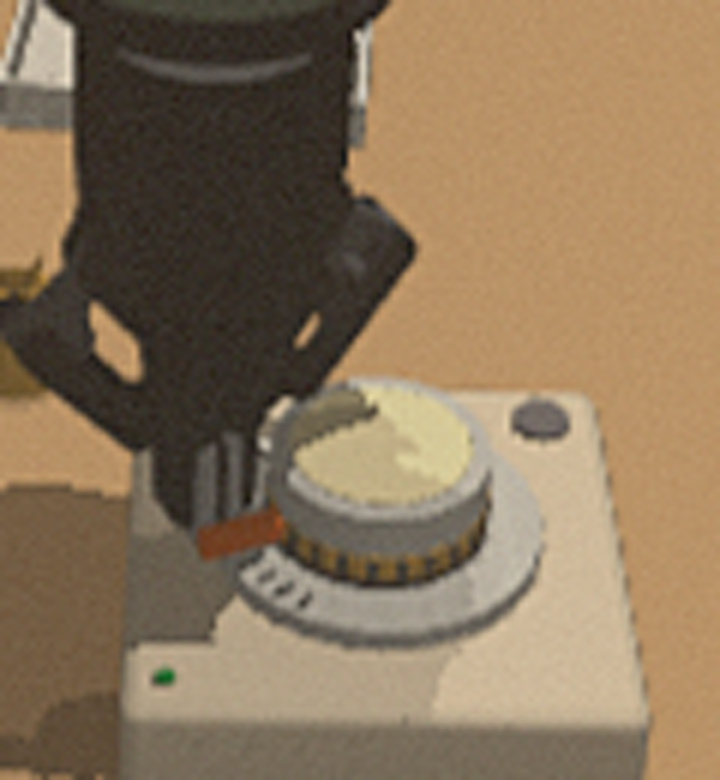

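```bash
M(){ python3 chk.py 8.5; }; python3 -m inch '[{"ty":-0.0018,"tx":-0.0008,"tz":0.001,"twist":-0.001,"grip":1},{"tx":-0.001,"ty":-0.0038,"tz":0.0015,"twist":-0.002,"grip":1}]' >/dev/null&& M && python3 -m inch '[{"ty":-0.0018,"tx":-0.0008,"tz":0.001,"twist":-0.001,"grip":1},{"tx":-0.001,"ty":-0.0038,"tz":0.0015,"twist":-0.002,"grip":1}]' >/dev/null&& M && python3 -m inch '[{"ty":-0.0018,"tx":0,"tz":0.001,"twist":-0.002,"grip":1},{"tx":0,"ty":-0.0038,"tz":0.0015,"twist":-0.003,"grip":1}]' >/dev/null&& M && python3 -m inch '[{"ty":-0.0018,"tx":0,"tz":0.001,"twist":-0.002,"grip":1},{"tx":0,"ty":-0.0038,"tz":0.0015,"twist":-0.003,"grip":1}]' >/dev/null&& M && python3 -m inch '[{"ty":-0.0018,"tx":0,"tz":0.001,"twist":-0.002,"grip":1},{"tx":0,"ty":-0.0038,"tz":0.001,"twist":-0.004,"grip":1}]' >/dev/null&& M && python3 -m inch '[{"ty":-0.0018,"tx":0,"tz":0.001,"twist":-0.002,"grip":1},{"tx":0,"ty":-0.0038,"tz":0.001,"twist":-0.004,"grip":1}]' >/dev/null&& M && python3 -m inch '[{"ty":-0.0018,"tx":0,"tz":0.001,"twist":-0.002,"grip":1},{"tx":0,"ty":-0.0038,"tz":0.001,"twist":-0.004,"grip":1}]' >/dev/null&& M && python3 -m inch '[{"ty":-0.0018,"tx":0,"tz":0.001,"twist":-0.002,"grip":1},{"tx":0,"ty":-0.0038,"tz":0.001,"twist":-0.004,"grip":1}]' >/dev/null&& M && python3 -m inch '[{"ty":-0.0018,"tx":0,"tz":0.001,"twist":-0.002,"grip":1},{"tx":0,"ty":-0.0038,"tz":0.001,"twist":-0.004,"grip":1}]' >/dev/null&& M && python3 -m inch '[{"ty":-0.0018,"tx":0,"tz":0.001,"twist":-0.002,"grip":1},{"tx":0,"ty":-0.0038,"tz":0.001,"twist":-0.004,"grip":1}]' >/dev/null&& M; python3 arc.py 1 2
```

```text
CHK t 30.32 ang 181.89 rad 53.3 yaw+90 200.0 z 30.8 push 5.27 lat 2.00
CHK t 30.48 ang 182.16 rad 53.3 yaw+90 200.2 z 30.8 push 5.90 lat 1.64
CHK t 30.65 ang 182.19 rad 53.4 yaw+90 200.5 z 30.7 push 7.76 lat 1.11
CHK t 30.82 ang 182.24 rad 53.5 yaw+90 200.9 z 30.6 push 8.86 lat 0.99
t 30.82 pos [ 496.  -163.    30.6] phi(pos) 198.41 rad 53.5 (51.1) yaw+90 200.9 F tang(push resist) 8.86 F rad -0.62 Fz 3.17
1.0 tx -0.0024 ty -0.0087 tz 0.0070 twist 0.0163
2.0 tx -0.0025 ty -0.0145 tz 0.0052 twist 0.0052
```

The lever stopped turning at ang 182.2 while the push rose 5.9→7.8→8.9 N. That is the stop, about 62° of travel, within the given range. I'll build the force up to 12 N.

```bash
M(){ python3 chk.py 11.5; }; python3 -m inch '[{"ty":-0.002,"tx":-0.001,"tz":0,"twist":0,"grip":1},{"tx":-0.001,"ty":-0.0035,"tz":0,"twist":0,"grip":1}]' >/dev/null&& M && python3 -m inch '[{"ty":-0.002,"tx":-0.001,"tz":0,"twist":0,"grip":1},{"tx":-0.001,"ty":-0.0035,"tz":0,"twist":0,"grip":1}]' >/dev/null&& M && python3 -m inch '[{"ty":-0.002,"tx":0,"tz":0,"twist":0,"grip":1},{"tx":0,"ty":-0.003,"tz":0,"twist":0,"grip":1}]' >/dev/null;M
```

```text
CHK t 30.98 ang 182.24 rad 53.5 yaw+90 200.9 z 30.8 push 9.13 lat 3.18
CHK t 31.15 ang 182.24 rad 53.6 yaw+90 201.0 z 30.8 push 8.12 lat 3.41
CHK t 31.32 ang 182.16 rad 53.7 yaw+90 201.1 z 30.8 push 7.86 lat 3.71
```

```bash
M(){ python3 chk.py 11.5; }; python3 -m inch '[{"ty":-0.002,"tx":0,"tz":0.003,"twist":0.008,"grip":1},{"tx":0,"ty":-0.004,"tz":0.004,"twist":0.015,"grip":1},{"tx":0,"ty":-0.004,"tz":0.004,"twist":0.015,"grip":1}]' >/dev/null; M && python3 -m inch '[{"ty":-0.003,"tx":0,"tz":0.003,"twist":0.005,"grip":1},{"tx":0,"ty":-0.005,"tz":0.003,"twist":0.005,"grip":1},{"tx":0,"ty":-0.005,"tz":0.003,"twist":0.005,"grip":1}]' >/dev/null; M
```

```text
CHK t 31.57 ang 182.09 rad 53.3 yaw+90 199.7 z 30.7 push 7.02 lat 1.64
CHK t 31.82 ang 182.12 rad 53.3 yaw+90 199.3 z 30.6 push 7.78 lat 1.49
```

```bash
M(){ python3 chk.py 11.5; }; python3 -m inch '[{"ty":-0.003,"tx":0,"tz":0.001,"twist":0,"grip":1},{"tx":0,"ty":-0.006,"tz":0.001,"twist":0,"grip":1},{"tx":0,"ty":-0.006,"tz":0.001,"twist":0,"grip":1}]' >/dev/null; M && python3 -m inch '[{"ty":-0.004,"tx":-0.001,"tz":0.001,"twist":0,"grip":1},{"tx":-0.001,"ty":-0.007,"tz":0.001,"twist":0,"grip":1},{"tx":-0.001,"ty":-0.007,"tz":0.001,"twist":0,"grip":1}]' >/dev/null; M
```

```text
CHK t 32.07 ang 182.16 rad 53.3 yaw+90 199.4 z 30.6 push 8.69 lat 1.09
CHK t 32.32 ang 182.22 rad 53.4 yaw+90 199.5 z 30.6 push 10.10 lat 1.68
```

```bash
M(){ python3 chk.py 14; }; python3 -m inch '[{"ty":-0.006,"tx":-0.001,"tz":0.001,"twist":0,"grip":1},{"tx":-0.001,"ty":-0.0082,"tz":0.001,"twist":0,"grip":1},{"tx":-0.001,"ty":-0.0082,"tz":0.001,"twist":0,"grip":1},{"tx":-0.001,"ty":-0.0082,"tz":0.001,"twist":0,"grip":1}]' >/dev/null; M
```

```text
CHK t 32.65 ang 182.22 rad 53.4 yaw+90 199.6 z 30.7 push 12.18 lat 2.12
```

```bash
M(){ python3 chk.py 14; }; python3 -m inch '[{"ty":-0.008,"tx":-0.001,"tz":0.001,"twist":0,"grip":1},{"tx":-0.001,"ty":-0.008,"tz":0.001,"twist":0,"grip":1},{"tx":-0.001,"ty":-0.008,"tz":0.001,"twist":0,"grip":1},{"tx":-0.001,"ty":-0.008,"tz":0.001,"twist":0,"grip":1}]' >/dev/null; M && python3 -m inch '[{"ty":-0.008,"tx":-0.001,"tz":0.001,"twist":0,"grip":1},{"tx":-0.001,"ty":-0.008,"tz":0.001,"twist":0,"grip":1},{"tx":-0.001,"ty":-0.008,"tz":0.001,"twist":0,"grip":1},{"tx":-0.001,"ty":-0.008,"tz":0.001,"twist":0,"grip":1}]' >/dev/null; M
```

```text
CHK t 32.98 ang 182.12 rad 53.5 yaw+90 199.6 z 30.7 push 11.88 lat 2.53
CHK t 33.32 ang 182.14 rad 53.6 yaw+90 199.7 z 30.7 push 11.70 lat 2.67
```

```bash
M(){ python3 chk.py 14; }; for i in 1; do python3 -m inch '[{"ty":-0.0083,"tx":-0.001,"tz":0.002,"twist":0,"grip":1},{"tx":-0.001,"ty":-0.0083,"tz":0.002,"twist":0,"grip":1},{"tx":-0.001,"ty":-0.0083,"tz":0.002,"twist":0,"grip":1},{"tx":-0.001,"ty":-0.0083,"tz":0.002,"twist":0,"grip":1},{"tx":-0.001,"ty":-0.0083,"tz":0.002,"twist":0,"grip":1},{"tx":-0.001,"ty":-0.0083,"tz":0.002,"twist":0,"grip":1}]' >/dev/null; M; done; python3 -m inch '[{"ty":-0.0083,"tx":-0.001,"tz":0.002,"twist":0,"grip":1},{"tx":-0.001,"ty":-0.0083,"tz":0.002,"twist":0,"grip":1},{"tx":-0.001,"ty":-0.0083,"tz":0.002,"twist":0,"grip":1},{"tx":-0.001,"ty":-0.0083,"tz":0.002,"twist":0,"grip":1},{"tx":-0.001,"ty":-0.0083,"tz":0.002,"twist":0,"grip":1},{"tx":-0.001,"ty":-0.0083,"tz":0.002,"twist":0,"grip":1},{"tx":-0.001,"ty":-0.0083,"tz":0.002,"twist":0,"grip":1},{"tx":-0.001,"ty":-0.0083,"tz":0.002,"twist":0,"grip":1},{"tx":-0.001,"ty":-0.0083,"tz":0.002,"twist":0,"grip":1},{"tx":-0.001,"ty":-0.0083,"tz":0.002,"twist":0,"grip":1},{"tx":-0.001,"ty":-0.0083,"tz":0.002,"twist":0,"grip":1},{"tx":-0.001,"ty":-0.0083,"tz":0.002,"twist":0,"grip":1}]' >/dev/null; M
```

```text
CHK t 33.82 ang 182.02 rad 53.6 yaw+90 199.8 z 30.7 push 11.51 lat 2.20
CHK t 34.82 ang 181.95 rad 53.7 yaw+90 199.9 z 30.7 push 11.51 lat 1.51
```

The lever was held at 11.5–12.2 N for over 2 s. I'll back off and rise.

```bash
python3 -m inch '[{"ty":0.01,"tx":0,"tz":0,"twist":0,"grip":1},{"tx":0,"ty":0.025,"tz":-0.003,"twist":0,"grip":1},{"tx":0,"ty":0.045,"tz":-0.01,"twist":0,"grip":1},{"tx":0,"ty":0.06,"tz":-0.015,"twist":0,"grip":1},{"tx":0,"ty":0.07,"tz":-0.02,"twist":0,"grip":1},{"tx":0,"ty":0.07,"tz":-0.02,"twist":0,"grip":1},{"tx":0,"ty":0.07,"tz":-0.02,"twist":0,"grip":1}]' ; python3 -m inch '[{"ty":0,"tx":-0.05,"tz":0,"twist":0,"grip":1},{"tx":-0.12,"ty":0,"tz":0,"twist":0,"grip":1},{"tx":-0.22,"ty":0,"tz":0,"twist":0,"grip":1},{"tx":-0.34,"ty":0,"tz":0,"twist":0,"grip":1},{"tx":-0.46,"ty":0,"tz":0,"twist":0,"grip":1},{"tx":-0.58,"ty":0,"tz":0,"twist":0,"grip":1},{"tx":-0.7,"ty":0,"tz":0,"twist":0,"grip":1},{"tx":-0.8,"ty":0,"tz":0,"twist":0,"grip":1},{"tx":-0.8,"ty":0,"tz":0,"twist":0,"grip":1}]'; python3 go.py 450 30 150 110
```

```text
clock: 35.4
ee_pos: [489.3, -154.0, 31.0]
orientation: [113.3, 88.4, 133.2]
contact_force: [-0.0, -1.0, -0.7]
width: 0.5
clock: 36.15
ee_pos: [493.1, -157.1, 154.7]
orientation: [106.7, 88.6, 126.6]
contact_force: [0.5, 0.3, 0.5]
width: 0.0
t 36.15 pos [ 493.1 -157.1  154.7] yaw_y 109.9 F [0.5  0.34 0.5 ] w 0.0 q1,7 [ 3. 48. 39.]
shares tx ty tz [0.0597 1.2694 0.154 ] twist -0.0016
```

```bash
python3 -m inch '[{"ty":0.06,"tx":0,"tz":0,"twist":0,"grip":1},{"tx":0,"ty":0.15,"tz":0.0,"twist":0,"grip":1},{"tx":0,"ty":0.25,"tz":0.0,"twist":0,"grip":1},{"tx":0,"ty":0.35,"tz":0,"twist":0,"grip":1},{"tx":0,"ty":0.45,"tz":0,"twist":0,"grip":1},{"tx":0,"ty":0.55,"tz":0,"twist":0,"grip":1},{"tx":0,"ty":0.65,"tz":0,"twist":0,"grip":1},{"tx":0,"ty":0.75,"tz":0,"twist":0,"grip":1},{"tx":0,"ty":0.85,"tz":0,"twist":0,"grip":1},{"tx":0,"ty":0.92,"tz":0,"twist":0,"grip":1},{"tx":0,"ty":0.96,"tz":0,"twist":0,"grip":1},{"tx":0,"ty":0.96,"tz":0,"twist":0,"grip":1}]' ;python3 - <<'E'
from h import *
c=camera("top"); s=camera("side"); cv2.imwrite("pics/n_t.png",c["frame"]); cv2.imwrite("pics/n_s.png",s["frame"])
g=cv2.cvtColor(c["frame"],cv2.COLOR_BGR2HSV)
m=((g[...,0]<16)&(g[...,1]>140)&(g[...,2]>100)); m[:200]=0;m[262:]=0;m[:,:395]=0;m[:,455:]=0
ys,xs=np.nonzero(m); P=np.array([ray(c,u,v,75) for u,v in zip(xs,ys)])
r=(P[:,:2]-[549.4,-160.9]).mean(0); print(len(xs),r,np.degrees(np.arctan2(r[1],r[0]))%360)
E
```

```text
clock: 37.15
ee_pos: [443.6, -20.3, 158.0]
orientation: [107.1, 88.6, 127.0]
contact_force: [1.3, 0.4, 0.7]
width: -0.2Traceback (most recent call last):
  File "<stdin>", line 6, in <module>
IndexError: too many indices for array: array is 1-dimensional, but 2 were indexed
```

View pics/n_t.png

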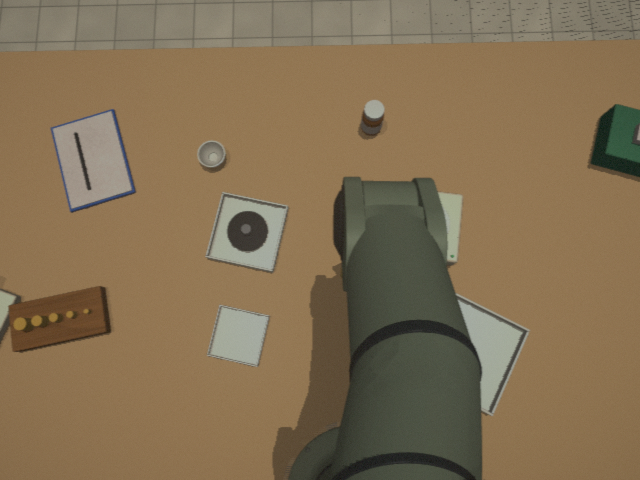

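View pics/n_s.png

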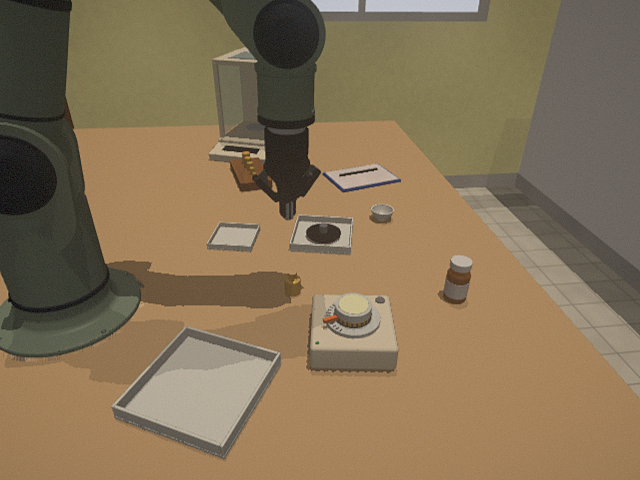

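```bash
python3 - <<'E'
from h import *
s=camera("side")
g=cv2.cvtColor(s["frame"],cv2.COLOR_BGR2HSV)
m=((g[...,0]<16)&(g[...,1]>170)&(g[...,2]>90)); m[:300]=0;m[340:]=0;m[:,:312]=0;m[:,342:]=0
ys,xs=np.nonzero(m); P=np.array([ray(s,u,v,73) for u,v in zip(xs,ys)])
r=(P[:,:2]-[549.4,-160.9]).mean(0); print(len(xs),r,np.degrees(np.arctan2(r[1],r[0]))%360)
crop(s,290,280,120,100,6,"pics/o.png")
E
```

```text
47 [-44.01157298 -13.76646578] 197.3692627079713
```

View pics/o.png

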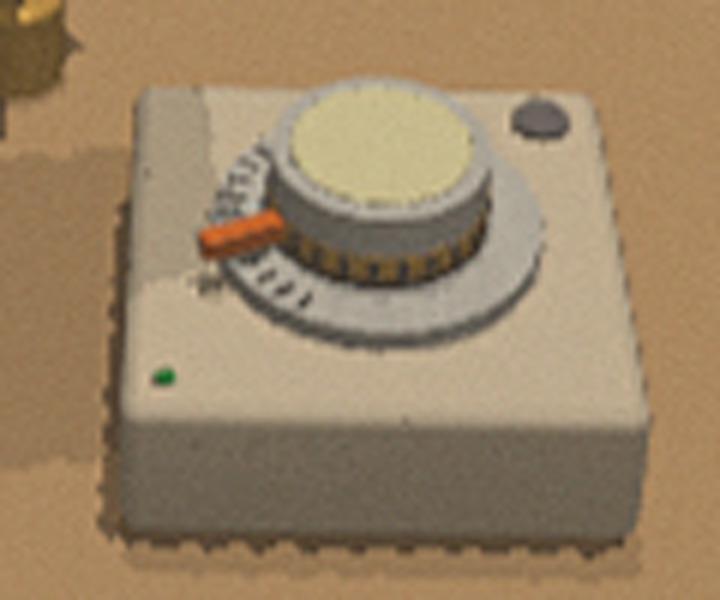

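The lever is at about 197° world (about 206° from the lamp's x axis) and has stayed there. The robot is touching nothing, so I'll hand in.

```bash
python3 -c "
from workcell import workorder; print(workorder.hand_in())"
```

```text
the job is handed in; nothing more can be done
None
```

The job is done and handed in at about 37 s; hand-in gives no verdict.

- **Cap:** I lifted it by its knob and set it down in the 150 mm tray with about 4 N of contact. The last pictures show it flat, knob up, well inside the walls.
- **Lever:** I pushed it counter-clockwise until it stopped turning while the force climbed, about 61° of travel. The final image puts it about 206° from the lamp's x axis, inside the stated range for the stop. I held it there at 11.5–12.2 N for about 2 s. The highest push I read was 12.2 N, though I only read the force between moves, not continuously.
- **Final state:** The arm is clear of everything, with near-zero force. The jar and dish look where they started. The weight's corner was partly in shadow or hidden in the last views.

**Checks that disagreed:**
- **TCP height:** The reported TCP height is about 37.5 mm below the real fingertips. My first grasp therefore closed in the air above the knob without touching it; I corrected for this from the depth image.
- **Ring clearance:** The fingertips were planned about 5 mm clear of the fixed rings. The side view could not fully show that gap, because the upper ring hid the tips during part of the push. I felt sideways forces of up to about 3.7 N and upward forces of up to 3 N. I put those down to friction on the lever rather than touching a ring.

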